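# Plant out the seedling cups and start the pump

### The job

Lift the green canister off the planter by its handle and stand it on the round cork mat. Then set every seedling cup on the table into a grey collar of its own and the orange bung into the blue fill port in the middle, each upright and fully home. With all of them home, and not before, throw the pump lever right over to on; leave the bottles, jar, beaker, marker and brush where they are.

Things in the scene. Friction and masses are not known exactly. Their poses are not given: they have to be found in the camera images.
- planter: white planter tank, 250 (x) by 270 (y) mm, flat deck 66 mm above the table. Four round grey tapered collars (hole1 to hole4) in a 2 by 2 pattern, 110 mm apart along its x and 130 mm apart along its y, and a smaller blue tapered fill port in the very centre. Collar and port rims stand 4 mm proud of the deck, 70 mm above the table. Fixed. Origin at the centre of its underside.
- hole1 (a point): centre of a grey collar's mouth, at rim height (70 mm above the table). Bore tapers from 55 mm diameter at the rim to 43 mm, 40 mm below, open underneath, so a cup has about 1.5 to 3 mm of play all round when home. A cup that is home rests with its shoulder on the rim, its underside 40 mm below this point
- hole2 (a point): centre of a grey collar's mouth, at rim height (70 mm above the table). Bore tapers from 55 mm diameter at the rim to 43 mm, 40 mm below, open underneath, so a cup has about 1.5 to 3 mm of play all round when home. A cup that is home rests with its shoulder on the rim, its underside 40 mm below this point
- hole3 (a point): centre of a grey collar's mouth, at rim height (70 mm above the table). Bore tapers from 55 mm diameter at the rim to 43 mm, 40 mm below, open underneath, so a cup has about 1.5 to 3 mm of play all round when home. A cup that is home rests with its shoulder on the rim, its underside 40 mm below this point
- hole4 (a point): centre of a grey collar's mouth, at rim height (70 mm above the table). Bore tapers from 55 mm diameter at the rim to 43 mm, 40 mm below, open underneath, so a cup has about 1.5 to 3 mm of play all round when home. A cup that is home rests with its shoulder on the rim, its underside 40 mm below this point
- port (a point): centre of the blue fill port's mouth, at rim height (70 mm above the table). Bore tapers from 45 mm diameter to 36 mm, 30 mm below. The bung is home when its flange rests on the rim, its underside 30 mm below this point
- cup1: black net cup with a green seedling, 68 mm tall: tapered foot 40 mm high (diameter 40 mm at the bottom, 52 at its top), then a straight band 28 mm high, 62 mm in diameter (grip here), whose underside is the shoulder that rests on a collar rim. Leaves rise 30 mm above the band, within its diameter, and give way. Weighted foot, 0.13 to 0.21 kg. Origin: centre of the underside, z up. May be absent.
- cup2: black net cup with a reddish brown seedling, 68 mm tall: tapered foot 40 mm high (diameter 40 mm at the bottom, 52 at its top), then a straight band 28 mm high, 62 mm in diameter (grip here), whose underside is the shoulder that rests on a collar rim. Leaves rise 30 mm above the band, within its diameter, and give way. Weighted foot, 0.13 to 0.21 kg. Origin: centre of the underside, z up. May be absent.
- cup3: black net cup with a pale green seedling, 68 mm tall: tapered foot 40 mm high (diameter 40 mm at the bottom, 52 at its top), then a straight band 28 mm high, 62 mm in diameter (grip here), whose underside is the shoulder that rests on a collar rim. Leaves rise 30 mm above the band, within its diameter, and give way. Weighted foot, 0.13 to 0.21 kg. Origin: centre of the underside, z up. May be absent.
- cup4: black net cup with a dark green seedling, 68 mm tall: tapered foot 40 mm high (diameter 40 mm at the bottom, 52 at its top), then a straight band 28 mm high, 62 mm in diameter (grip here), whose underside is the shoulder that rests on a collar rim. Leaves rise 30 mm above the band, within its diameter, and give way. Weighted foot, 0.13 to 0.21 kg. Origin: centre of the underside, z up. May be absent.
- bung: orange bung for the fill port: tapered foot 30 mm high, diameter 33 mm at the bottom and 42 mm at its top, flange 60 mm in diameter and 7 mm thick above it, then a round grip knob 30 mm in diameter and 33 mm high; 70 mm tall in all, 0.14 kg, weighted foot. origin at the centre of its underside, z up when standing
- can: green watering canister, empty and closed: body 84 mm in diameter and 104 mm tall, short spout to its +x reaching 80 mm from the axis, fixed arched handle above it. Weighted base, 0.3 to 0.65 kg. Starts standing on the planter's fill port, in the middle of the deck. origin at the centre of its underside, z up when standing
- can_grip (a point): centre of the canister's black handle bar, 152 mm above its underside: square section 16 mm, the bar lies along the canister's y and is 64 mm long between the two uprights; 40 mm free under the bar
- mat: round cork drip mat, 130 mm in diameter and 5 mm thick, fixed to the table; origin at the centre of its underside
- lever_base: grey pump switch block, 70 (x) by 50 (y) by 25 mm, fixed. The lever on it turns about the block's y axis, 22 mm above the table, through the block's origin; origin at the centre of its underside
- lever (a joint): angle of the pump lever, rad: off from 0 (leaning 0.5 rad from upright towards the block's -x) to 1.0 at its stop (leaning 0.5 rad towards the block's +x), which is on. Light friction (about 1 N at the ball), stays where it is left
- lever_tip (a point): centre of the red ball, 26 mm in diameter, at the end of the 80 mm pump lever (10 mm steel rod)
- dose_a: amber dosing bottle, 54 mm diameter, 130 mm tall, bystander; origin at the centre of its underside, z up when standing
- dose_b: white dosing bottle with a blue cap, 54 mm diameter, 130 mm tall, bystander; origin at the centre of its underside, z up when standing
- seed_jar: glass seed jar, 64 mm diameter, 90 mm tall, bystander; origin at the centre of its underside, z up when standing
- beaker: clear open beaker, 72 mm diameter, 80 mm tall, bystander; origin at the centre of its underside, z up when standing
- marker: blue plant marker lying flat, 110 (x) by 18 by 6 mm, bystander; origin at the centre of its underside
- brush: brush with a wooden handle lying flat, 200 mm long along its x, bystander; origin at the middle of its underside

How it is judged:
By the outcome, as a careful person would: the job done as asked, in the order asked, and still so for the second after the job is handed in, with the robot touching nothing.
Of cup1, cup2, cup3, cup4 only 2 to 4 are there at a start; the rules pass over those that are not, and their reading is None.
At some moment in a run one of cup1, cup2, cup3, cup4, bung, can may be knocked a few centimetres aside while the robot is not near it.
Once in a run the grip may slacken for a moment while it holds something.
It also fails if it takes over 210 s, if anything falls off the work surface, if the arm or the gripper's body presses on something with over 40 N, if the wrist force passes 120 N, or if a joint passes its speed limit or range.

### The arm

A 7-joint arm with a two-finger parallel gripper is mounted at the origin on the work surface. World frame = base frame: x ahead of the robot, y to its left, z up, the work surface at z = 0. Lengths are in m, angles in rad, forces in N, time in s.
With the tool pointing down it reaches from about 0.425 to 0.825 m from the base axis. Payload 3.6 kg.
Tool frame: the origin (TCP) lies midway between the tips of the shut fingers; the grasp point (between the pads) lies r.grip_point_offset behind it (r.grip_point_offset is the distance from the TCP to the grasp point, in m); z points along the fingers, y is the direction in which the jaws open and shut (so a half turn about z gives the same grasp; the last joint's range is limited). The gripper opens to 93 mm and grips with 3 to 60 N. Pads are 15 mm wide; open, the fingers measure 128 mm over their backs; the gripper's body (75 mm by 188 mm) begins 65 mm behind the grasp point.
Start: joints at [-1.298, 0.615, -0.013, 1.423, 0.008, 1.103, -0.04], TCP at [0.191, 0.621, 0.198] pointing down, gripper open.
Joint ranges: [-3.12, 3.12], [-0.3, 2.06], [-1.34, 1.32], [0.26, 2.42], [-1.36, 4.5], [0.01, 1.98], [-2.84, 2.84]. Speed limits (rad/s): [2.79, 2.79, 3.14, 3.14, 3.14, 3.14, 3.14].

### API

Orientations are given as [roll, pitch, yaw] about the fixed x, y, z axes, in that order (R = Rz(yaw) Ry(pitch) Rx(roll)).
In Python, from cell import r gives the robot as it stands.
- The arm moves only by the tool step_arm, never from a script. Its arguments are lists of equal length, an entry for each row: "fingers": the closure, from 0 (fully open) to 1 (shut); "slide": the shift along the tool's x, y, z each as a share of 0.75 m, from -1 to 1, a list of three; "turn": the turn about the tool's z as a share of 2 pi rad, from -1 to 1. A call has 1 to 10 rows; each row is the pose to reach, as a shift and turn from the pose commanded when the call began, along the tool's axes at that moment, turning the shorter way round; what a row does not reach only later rows make up. A row lasts 1/12 s, in which the tool goes at most 41.7 mm and 7.16 degrees, less where a joint would pass 70% of its speed; a pose out of reach is approached as far as the arm can. A call with a number of a shift or a turn outside -1 to 1 is refused whole. A call with a gripper value outside its range is refused whole. The fingers move at their own pace and stop on an object; "newtons" is the grip in N (left out, the last holds). Time passes only in rows, so rows that repeat a pose let the fingers close. It gives the time, the measured TCP pose, the force and the opening at its end, in the units of the state.
- r.get_state(): the state, without advancing time (a new reading comes with each control period).
- r.get_image(name): name is "scene" or "top" or "wrist"; returns a dict with "color" (384x512x3 uint8, blue, green, red), "vfov" (degrees; the focal length in pixels is half the picture's height over the tangent of half this angle, whatever the lens; pixels are square), "cx", "cy" (the principal point, pixels), "dist" ([k1, k2, p1, p2, k3] as OpenCV has them; the pictures are not rectified), "world_to_cam" (4x4, takes a point from world to camera coordinates); the wrist camera has in their place "hand_eye" (4x4, takes a point from camera to tool coordinates, whose origin is the TCP and whose axes are the flange's). Camera axes: x right, y down, z forward; pixel columns grow to the right and rows downward; lengths in m; the calibration is good to about 2 mm. A picture is of the moment at which its call begins: read the wrist's pose just before it. There is no depth.
- r.close_job(): hands the job in, once; it reports no verdict.
Trained networks look in a picture, given as the dict that the camera call returned (one of the last four; its "shot" number tells which), for a name from the list of things; names that differ only in an ending like _2 or _b are one class to them, and where a whole thing is asked for, a point or a joint stands for the part that bears it (a point fixed in the world has none). Each returns a list of dicts, best first, with "conf" (0 to 1); they miss things now and then, are a little off and sometimes report something else, mostly with a low value. They report only what shows in the picture. A call takes as long as a camera call.
- r.spot_in(picture, target): "extent" ([left, top, right, bottom] in pixels, round what is visible of it).
- r.masks_of(picture, target): "pixels" (384x512 bool, what is visible of it) and "extent" ([left, top, right, bottom] in pixels, round what is visible of it).
The state is a dict: "time": time; "qpos": joint angles; "joint_velocities": joint speeds; "joint_torque": joint torques, N m; "ee_pos": TCP position; "tcp_rot": TCP orientation; "contact_force": force on the tool from outside, world axes, zero at the start; "ft_torque": the same for the moment, N m; "finger_gap": finger opening in m.
Only numpy, scipy, OpenCV 4.12 (cv2) and the standard library are available. Lean on these libraries where they do the work, as an engineer would, in place of code of your own. Each camera call takes 0.05 s, during which the arm holds its last target.

## Working session

There is one attempt and no reset: what is moved stays moved. The work goes in short steps, Python scripts to look and compute and a tool call to move; the robot and the scene stay as the last step left them, time stands still between calls to the robot, and variables do not carry over. Pictures are saved under pics/ and viewed, and the job is handed in when it is done.

Besides the shell and the picture viewer there is one more tool, called after "Emit:" as name([rows], argument=value, ...), one row to a line, values as JSON. step_arm: Moves the arm, as the interface text tells. Shift numbers are shares of 0.75 m and turn numbers shares of 2 pi rad, none past 1 either way. Its arguments: {"type":"object","properties":{"fingers":{"type":"array","items":{"type":"number"}},"slide":{"type":"array","items":{"type":"array","items":{"type":"number"}}},"turn":{"type":"array","items":{"type":"number"}},"newtons":{"type":"number"}},"required":["fingers","slide","turn"]}

```bash
mkdir -p pics; ls
python3 - <<'E'
from cell import r
import cv2
s=r.get_state(); print(s, r.grip_point_offset)
for n in ["scene","top","wrist"]:
    p=r.get_image(n); cv2.imwrite(f"pics/{n}0.png",p["color"])
    print({k:(v if k!="color" else 0) for k,v in p.items()})
E
```

```text
pics
{'time': 0.0, 'qpos': array([-1.2985012 ,  0.61591243, -0.01265267,  1.42486811,  0.00808662,
        1.1033758 , -0.04042371]), 'joint_velocities': array([ 0.00247999, -0.00075853, -0.00044868,  0.00029057,  0.00038274,
        0.00051057, -0.00059646]), 'joint_torque': array([ 2.09557988e-04, -4.58938980e+01,  2.08917791e-01, -1.65740383e+01,
       -6.11474225e-02,  2.03356182e-02,  2.22504100e-04]), 'ee_pos': array([0.19106472, 0.62041977, 0.19689572]), 'tcp_rot': array([-3.13907831e+00,  2.25676219e-06,  2.84286374e+00]), 'contact_force': array([-0.06948017,  0.6971179 , -0.840141  ]), 'ft_torque': array([ 0.0044555 , -0.01678244, -0.01443572]), 'finger_gap': 0.0932692442421466} 0.0188
{'color': 0, 'vfov': 45.259097013014184, 'cx': 250.03730327357155, 'cy': 189.72025007213506, 'dist': array([-0.13924533,  0.        ,  0.        ,  0.        ,  0.        ]), 'world_to_cam': array([[-0.71169677,  0.70227969, -0.01705736,  0.42684604],
       [ 0.5378441 ,  0.52911505, -0.65632384, -0.22525432],
       [-0.45189759, -0.47627776, -0.75428646,  1.87306527],
       [ 0.        , 
[... 337 characters left out ...]
 -0.06070955,  0.58716937],
       [ 0.06077828, -0.00484865, -0.99813952,  1.1275408 ],
       [ 0.        ,  0.        ,  0.        ,  1.        ]]), 'shot': 2}
{'color': 0, 'vfov': 60.24077403813379, 'cx': 254.34224305733633, 'cy': 193.2777080823187, 'dist': array([-0.06264312,  0.        ,  0.        ,  0.        ,  0.        ]), 'hand_eye': array([[-5.33953753e-04, -9.59899738e-01, -2.80343017e-01,
         7.74098412e-02],
       [ 9.99999835e-01, -4.52639140e-04, -3.54799178e-04,
        -8.61519349e-04],
       [ 2.13677416e-04, -2.80343160e-01,  9.59899821e-01,
        -1.84803814e-01],
       [ 0.00000000e+00,  0.00000000e+00,  0.00000000e+00,
         1.00000000e+00]]), 'shot': 3}
```

View pics/scene0.png

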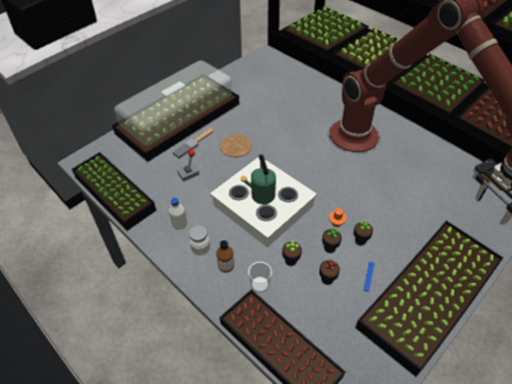

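View pics/top0.png

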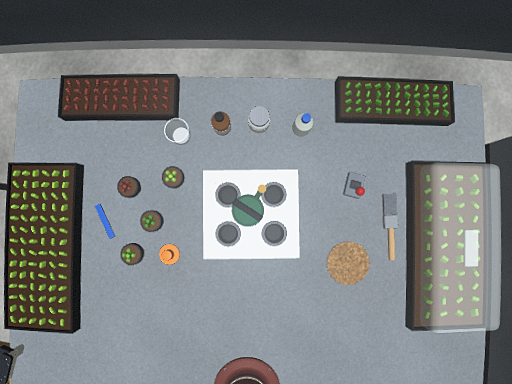

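View pics/wrist0.png

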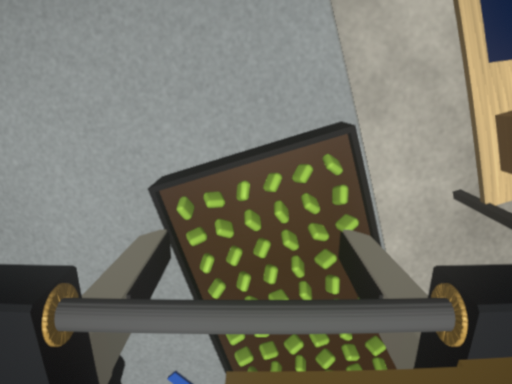

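```bash
cat > h.py <<'E'
import numpy as np, cv2
from scipy.spatial.transform import Rotation as Rn
from scipy.optimize import least_squares
from cell import r
GP=r.grip_point_offset
def cam(p):
    f=192/np.tan(np.radians(p["vfov"]/2)); K=np.array([[f,0,p["cx"]],[0,f,p["cy"]],[0,0,1.]])
    return K,np.array(p["dist"],float)
def tool_T(s):
    T=np.eye(4); T[:3,:3]=Rn.from_euler("xyz",s["tcp_rot"]).as_matrix(); T[:3,3]=s["ee_pos"]; return T
def shot(n,save=None):
    s=r.get_state(); p=r.get_image(n)
    if n=="wrist": p["w2c"]=np.linalg.inv(tool_T(s)@p["hand_eye"])
    else: p["w2c"]=p["world_to_cam"]
    if save: cv2.imwrite("pics/"+save,p["color"])
    return p
def proj(p,X):
    K,d=cam(p); T=p["w2c"]; rv=cv2.Rodrigues(T[:3,:3])[0]
    return cv2.projectPoints(np.asarray(X,float).reshape(-1,1,3),rv,T[:3,3],K,d)[0][:,0]
def unproj(p,uv,z):
    K,d=cam(p); n=cv2.undistortPoints(np.asarray(uv,float).reshape(-1,1,2),K,d)[:,0]
    Rt=p["w2c"][:3,:3]; c=-Rt.T@p["w2c"][:3,3]
    D=np.c_[n,np.ones(len(n))]@Rt
    return c+D*((z-c[2])/D[:,2])[:,None]
def circ(x,y,z,rad,n=48):
    a=np.linspace(0,2*np.pi,n,endpoint=False)
    return np.c_[x+rad*np.cos(a),y+rad*np.sin(a),np.full(n,z)]
PROF={"cup":[(0,.020),(.04,.026),(.04,.031),(.068,.031)],
 "bung":[(0,.0165),(.03,.021),(.03,.03),(.037,.03),(.037,.015),(.07,.015)],
 "mat":[(0,.065),(.005,.065)],"dose":[(0,.027),(.1,.027)],"jar":[(0,.032),(.09,.032)],"beaker":[(0,.036),(.08,.036)]}
def sil(p,prof,x,y,z0=0):
    """silhouette mask of solid of revolution"""
    m=np.zeros((384,512),np.uint8)
    for (a,ra),(b,rb) in zip(prof[:-1],prof[1:]):
        P=proj(p,np.r_[circ(x,y,z0+a,ra),circ(x,y,z0+b,rb)])
        cv2.fillConvexPoly(m,cv2.convexHull((P*16).round().astype(np.int32)),1,shift=4)
    return m.astype(bool)
def bbox_model(p,prof,x,y,z0=0):
    P=np.concatenate([proj(p,circ(x,y,z0+a,ra)) for a,ra in prof])
    return np.r_[P.min(0),P.max(0)]
def fit(obs,prof,x0,z0=0):
    """obs: list of (picture, extent)"""
    def f(q): return np.concatenate([(bbox_model(p,prof,*q,z0)-np.asarray(e)) for p,e in obs])
    s=least_squares(f,x0,loss="soft_l1"); return s.x, f(s.x)
E
cat > look1.py <<'E'
from h import *
P={n:shot(n) for n in ["top","scene"]}
for t in ["cup1","cup2","cup3","cup4","bung","can","mat","lever_base","lever","planter","dose_a","dose_b","seed_jar","beaker","marker","brush"]:
    for n in P:
        print(t,n,[(round(d["conf"],2),np.round(d["extent"]).astype(int).tolist()) for d in r.spot_in(P[n],t)][:6])
E
python3 look1.py
```

```text
cup1 top [(0.93, [118, 177, 142, 195]), (0.81, [118, 246, 147, 264]), (0.59, [138, 212, 162, 236]), (0.58, [164, 170, 186, 191])]
cup1 scene [(0.96, [319, 259, 340, 288]), (0.96, [279, 241, 302, 265]), (0.83, [355, 220, 371, 246]), (0.61, [324, 231, 342, 253]), (0.59, [215, 159, 313, 248])]
cup2 top [(0.93, [118, 177, 142, 195]), (0.81, [118, 246, 147, 264]), (0.59, [138, 212, 162, 236]), (0.58, [164, 170, 186, 191])]
cup2 scene [(0.96, [319, 259, 340, 288]), (0.96, [279, 241, 302, 265]), (0.83, [355, 220, 371, 246]), (0.61, [324, 231, 342, 253]), (0.59, [215, 159, 313, 248])]
cup3 top [(0.93, [118, 177, 142, 195]), (0.81, [118, 246, 147, 264]), (0.59, [138, 212, 162, 236]), (0.58, [164, 170, 186, 191])]
cup3 scene [(0.96, [319, 259, 340, 288]), (0.96, [279, 241, 302, 265]), (0.83, [355, 220, 371, 246]), (0.61, [324, 231, 342, 253]), (0.59, [215, 159, 313, 248])]
cup4 top [(0.93, [118, 177, 142, 195]), (0.81, [118, 246, 147, 264]), (0.59, [138, 212, 162, 236]), (0.58, [164, 170, 186, 191])]
cup4 scene [(0.96, [319, 259, 340, 288]), (0.96, [279, 241, 302, 265]), (0.83, [355, 220, 371,
[... 869 characters left out ...]
67, 297, 260])]
dose_a scene [(0.7, [217, 239, 235, 274]), (0.64, [171, 198, 188, 228]), (0.29, [210, 158, 318, 247])]
dose_b top [(0.9, [211, 108, 230, 136]), (0.71, [293, 110, 314, 136]), (0.41, [205, 167, 297, 260])]
dose_b scene [(0.7, [217, 239, 235, 274]), (0.64, [171, 198, 188, 228]), (0.29, [210, 158, 318, 247])]
seed_jar top [(0.74, [246, 105, 270, 135]), (0.42, [355, 186, 364, 196])]
seed_jar scene [(0.88, [190, 228, 214, 255]), (0.69, [170, 198, 189, 230])]
beaker top [(0.73, [164, 119, 190, 144])]
beaker scene [(0.71, [250, 259, 273, 292])]
marker top []
marker scene [(0.75, [362, 262, 372, 292])]
brush top [(0.59, [381, 194, 398, 260])]
brush scene [(0.53, [170, 126, 216, 158])]
```

```bash
cat > look2.py <<'E'
from h import *
P={n:shot(n) for n in ["top","scene"]}
def ctr(e): return [(e[0]+e[2])/2,(e[1]+e[3])/2]
D={n:[d for d in r.spot_in(P[n],"cup1")] for n in P}
for d in D["top"]:
    xt=unproj(P["top"],[ctr(d["extent"])],.06)[0]
    best=min(D["scene"],key=lambda e:np.linalg.norm(unproj(P["scene"],[ctr(e["extent"])],.05)[0]-xt))
    print("cup",d["extent"],fit([(P["top"],d["extent"]),(P["scene"],best["extent"])],PROF["cup"],xt[:2]), xt)
for t,pr in [("bung","bung"),("mat","mat"),("seed_jar","jar"),("beaker","beaker")]:
    o=[(P[n],r.spot_in(P[n],t)[0]["extent"]) for n in P]
    print(t,fit(o,PROF[pr],unproj(P["top"],[ctr(o[0][1])],.03)[0][:2]))
# planter collars: dark blobs within white deck
for n in P:
    g=cv2.cvtColor(P[n]["color"],cv2.COLOR_BGR2HSV)
    w=((g[...,2]>185)&(g[...,1]<40)).astype(np.uint8)
    e=np.array(r.spot_in(P[n],"planter")[0]["extent"]).astype(int)
    cv2.imwrite(f"pics/w_{n}.png",w*255)
    c=cv2.resize(P[n]["color"][e[1]-8:e[3]+8,e[0]-8:e[2]+8],None,fx=5,fy=5,interpolation=cv2.INTER_CUBIC)
    cv2.imwrite(f"pics/crop_{n}.png",c); print(n,e,c.shape)
E
python3 look2.py
```

```text
cup [165.1, 167.5, 184.1, 189.1] (array([0.62703034, 0.21721937]), array([-2.95410047, -1.20065569,  1.30803204, -0.39723244,  0.91290473,
       -0.72990238,  0.05518682, -0.88336899])) [0.62449819 0.21392183 0.06      ]
cup [135.2, 212.5, 161.9, 233.0] (array([0.49756671, 0.28476049]), array([ 2.30648553, -1.1021101 , -0.59844853,  0.29381206, -0.04637971,
       -2.63939445,  1.09716317,  1.08121261])) [0.49625435 0.28595673 0.06      ]
cup [119.8, 178.8, 140.4, 193.9] (array([0.60692615, 0.35053545]), array([-3.62606255, -5.96296484, -0.11937717,  1.07943724, -1.25188737,
       -1.13656581,  0.14422764, -0.331591  ])) [0.5997888  0.34289003 0.06      ]
cup [120.6, 246.3, 146.4, 265.4] (array([0.40454733, 0.33162105]), array([ 0.04550293, -3.04707377, -1.66488371,  0.40705457, -3.16477113,
       -0.74963404,  1.11513299, -1.00762863])) [0.4010517  0.32762555 0.06      ]
bung (array([0.69769432, 0.23591404]), array([  2.45323698, -99.26618564,  -0.21126702, -99.64871513,
        23.62222578,  -0.21529567,  19.95671543,  -9.42264688]))
mat (array([ 0.37726106, -0.29719564]), array([ 1.01947895, -0.66446619, -2.99336336,  1.33510192, -1.38022075,
       -2.98092069,  0.38735732,  1.56869105]))
seed_jar (array([ 0.80471419, -0.02170304]), array([ 0.24776549,  2.51720646, -2.23918067, -3.69773843,  0.3116128 ,
       -1.17552405, -1.9763984 ,  0.08200438]))
beaker (array([0.76052939, 0.20802421]), array([-0.02423065, -1.69327484,  0.26849164,  3.29957983, -1.46574034,
       -0.32627373,  3.43394123,  0.56072272]))
top [205 169 299 258] (525, 550, 3)
scene [213 160 314 246] (510, 585, 3)
```

View pics/crop_top.png

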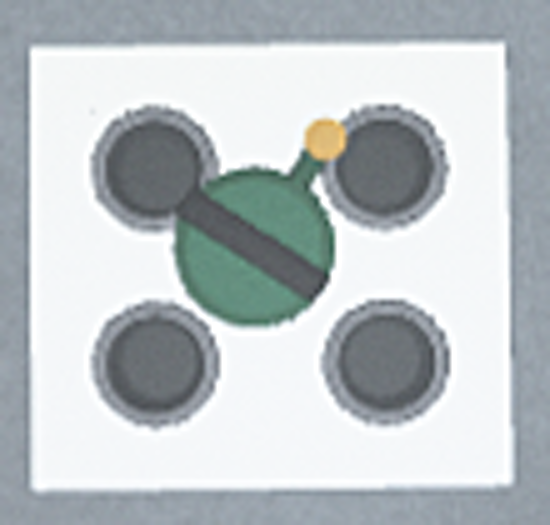

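View pics/crop_scene.png

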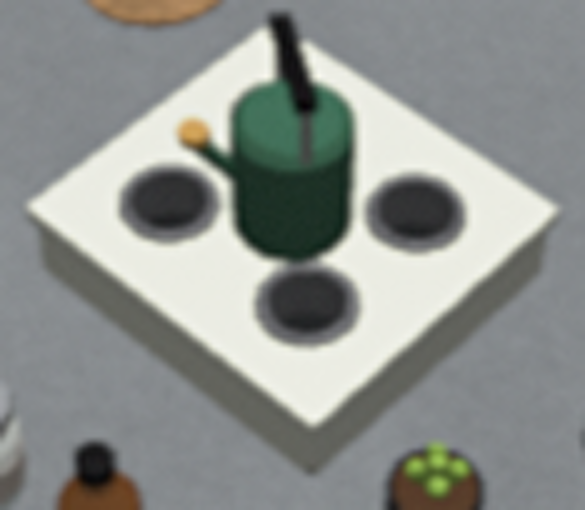

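```bash
cat > plan.py <<'E'
from h import *
def quad(p,e):
    g=cv2.cvtColor(p["color"],cv2.COLOR_BGR2HSV)
    w=((g[...,2]>170)&(g[...,1]<30)).astype(np.uint8); 
    m=np.zeros_like(w); e=np.array(e).astype(int); m[e[1]-6:e[3]+6,e[0]-6:e[2]+6]=1; w*=m
    c=max(cv2.findContours(w,cv2.RETR_EXTERNAL,cv2.CHAIN_APPROX_NONE)[0],key=cv2.contourArea)
    h=cv2.convexHull(c)
    for eps in np.linspace(.01,.1,30):
        a=cv2.approxPolyDP(h,eps*cv2.arcLength(h,True),True)
        if len(a)==4: break
    # refine: fit lines to contour pts close to each side
    a=a[:,0].astype(float); L=[]
    c=c[:,0].astype(float)
    for i in range(4):
        A,B=a[i],a[(i+1)%4]; d=(B-A)/np.linalg.norm(B-A); nn=np.array([-d[1],d[0]])
        t=(c-A)@d; s=(c-A)@nn; k=(abs(s)<2.5)&(t>6)&(t<np.linalg.norm(B-A)-6)
        v=cv2.fitLine(c[k].astype(np.float32),cv2.DIST_HUBER,0,.01,.01).ravel(); L.append(v)
    out=[]
    for i in range(4):
        v,u=L[i-1],L[i]; M=np.c_[v[:2],-u[:2]]; t=np.linalg.solve(M,u[2:]-v[2:]); out.append(v[2:]+t[0]*v[:2])
    return np.array(out)
if __name__=="__main__":
    P={n:shot(n) for n in ["top","scene"]}
    for n in P:
        q=quad(P[n],r.spot_in(P[n],"planter")[0]["extent"]); X=unproj(P[n],q,.066)
        print(n,q.round(1).tolist(),X[:,:2].round(4).tolist(),"c",X.mean(0).round(4))
        for i in range(4):
            d=X[(i+1)%4]-X[i]; print(np.linalg.norm(d).round(4),np.degrees(np.arctan2(d[1],d[0])).round(2))
    t=P["top"]; b=unproj(t,[[205-8+180/5,161+205/5],[197+318/5,161+285/5]],.23); print(b, np.degrees(np.arctan2(*(b[1]-b[0])[1::-1])))
    # lever
    for tt,z in [("lever_base",.0),("lever",.09)]:
        for n in P:
            print(tt,n,[unproj(P[n],[[ (d["extent"][0]+d["extent"][2])/2,(d["extent"][1]+d["extent"][3])/2]],z).round(3) for d in r.spot_in(P[n],tt)[:1]])
    for n,c in [("top",[330,160,410,230]),("scene",[165,130,225,190])]:
        cv2.imwrite(f"pics/lev_{n}.png",cv2.resize(P[n]["color"][c[1]:c[3],c[0]:c[2]],None,fx=7,fy=7,interpolation=cv2.INTER_CUBIC))
    for n in P:
        o=[d["extent"] for d in r.spot_in(P[n],"bung")]; print(n,o,[unproj(P[n],[[(e[0]+e[2])/2,(e[1]+e[3])/2]],.035) for e in o])
E
python3 plan.py
```

```text
top [[297.79998779296875, 169.0], [298.5, 258.29998779296875], [203.0, 259.20001220703125], [203.0, 169.0]] [[0.6551, -0.1379], [0.4024, -0.1416], [0.3965, 0.1272], [0.6515, 0.1321]] c [ 0.5264 -0.0051  0.066 ]
0.2527 -179.15
0.2689 91.27
0.2551 1.1
0.27 -89.23
scene [[257.70001220703125, 156.89999389648438], [316.8999938964844, 192.60000610351562], [267.29998779296875, 236.89999389648438], [209.89999389648438, 192.8000030517578]] [[0.4157, -0.1444], [0.3959, 0.1238], [0.6501, 0.1312], [0.6561, -0.1394]] c [ 0.5295 -0.0072  0.066 ]
0.2689 94.23
0.2543 1.68
0.2707 -88.72
0.2404 -178.81
[[ 0.55256725  0.03718932  0.23      ]
 [ 0.51503916 -0.02961006  0.23      ]] -119.32740630555607
lever_base top [array([[ 0.619, -0.31 ,  0.   ]])]
lever_base scene [array([[ 0.587, -0.35 ,  0.   ]])]
lever top []
lever scene [array([[ 0.6  , -0.297,  0.09 ]])]
top [[154.8, 244.4, 183.4, 263.7]] [array([[0.40599351, 0.23010408, 0.035     ]])]
scene [[328.9, 208.8, 345.0, 225.0], [175.4, 150.9, 201.7, 180.8]] [array([[0.40917033, 0.22742657, 0.035     ]]), array([[ 0.60857579, -0.31878196,  0.035     ]])]
```

```bash
ls pics
```

```text
crop_scene.png
crop_top.png
lev_scene.png
lev_top.png
scene0.png
top0.png
w_scene.png
w_top.png
wrist0.png
```

```bash
cat > mv.py <<'E'
import sys
from h import *
def rel(x,y,z,yawdeg=None):
    s=r.get_state(); T=tool_T(s); d=T[:3,:3].T@(np.array([x,y,z])-T[:3,3])
    yaw=s["tcp_rot"][2]
    t=0 if yawdeg is None else -((np.radians(yawdeg)-yaw+np.pi)%(2*np.pi)-np.pi)/(2*np.pi)
    return (d/.75).round(4).tolist(), round(t,4), max(np.linalg.norm(d)/.0417,abs(t)*360/7.16)
if __name__=="__main__":
    a=[float(v) for v in sys.argv[1:]]
    s=r.get_state(); print("t",round(s["time"],2),s["ee_pos"].round(4),np.degrees(s["tcp_rot"][2]).round(2),"q",s["qpos"].round(2),"gap",round(s["finger_gap"],4),"F",s["contact_force"].round(1))
    if a: print(rel(*a))
E
python3 mv.py .53 0 .36 60.7; python3 mv.py 0.19 0.62 0.36
```

```text
t 3.05 [0.1913 0.6212 0.1981] 162.88 q [-1.3   0.61 -0.01  1.42  0.01  1.1  -0.04] gap 0.0932 F [-0.1  0.5  0.1]
([-0.6754, -0.6587, -0.2159], np.float64(0.2838), np.float64(17.40559492286465))
t 3.05 [0.1913 0.6212 0.1981] 162.88 q [-1.3   0.61 -0.01  1.42  0.01  1.1  -0.04] gap 0.0932 F [-0.1  0.5  0.1]
([0.0012, -0.002, -0.2159], 0, np.float64(3.8838551522165417))
```

View pics/lev_top.png

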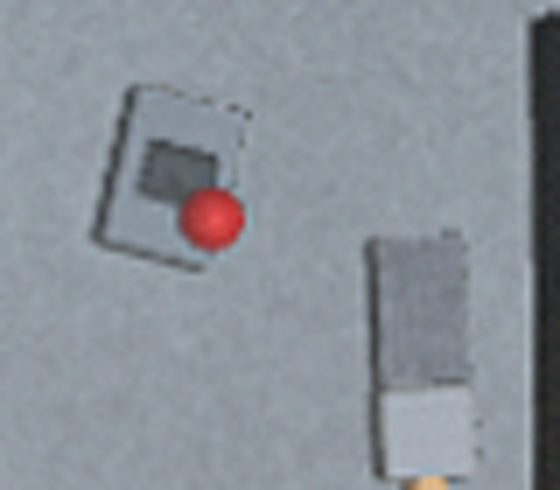

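View pics/lev_scene.png

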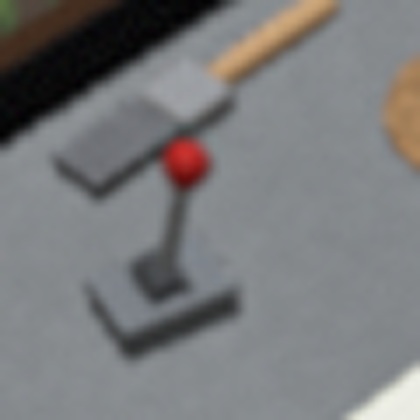

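Emit:
step_arm([
  [0,0,-0.11],
  [0,0,-0.216],
  [-0.6754,-0.6587,-0.2159],
  [-0.6754,-0.6587,-0.2159],
  [-0.6754,-0.6587,-0.2159],
  [-0.6754,-0.6587,-0.2159],
  [-0.6754,-0.6587,-0.2159],
  [-0.6754,-0.6587,-0.2159],
  [-0.6754,-0.6587,-0.2159],
  [-0.6754,-0.6587,-0.2159],
], fingers=[0,0,0,0,0,0,0,0,0,0], turn=[0,0,0.28,0.28,0.28,0.28,0.28,0.28,0.28,0.28], newtons=30)

```text
time: 3.88
ee_pos: [0.3505, 0.3284, 0.3187]
tcp_rot: [3.141, -0.001, 1.837]
contact_force: [-0.6, 0.6, 0.2]
finger_gap: 0.0932
```

```bash
python3 mv.py .53 0 .36 60.7
```

```text
t 3.88 [0.3505 0.3284 0.3187] 105.25 q [-1.02  0.25  0.3   1.7  -0.08  1.21 -0.44] gap 0.0932 F [-0.6  0.6  0.2]
([-0.4854, 0.1158, -0.0553], np.float64(0.1237), np.float64(9.029434460837281))
```

Emit:
step_arm([
  [-0.485,0.116,-0.055],
  [-0.485,0.116,-0.055],
  [-0.485,0.116,-0.055],
  [-0.485,0.116,-0.055],
  [-0.485,0.116,-0.055],
  [-0.485,0.116,-0.055],
  [-0.485,0.116,-0.055],
  [-0.485,0.116,-0.055],
  [-0.485,0.116,-0.055],
  [-0.485,0.116,-0.055],
], fingers=[0,0,0,0,0,0,0,0,0,0], turn=[0.12,0.12,0.12,0.12,0.12,0.12,0.12,0.12,0.12,0.12])

```text
time: 4.72
ee_pos: [0.5335, -0.0071, 0.3605]
tcp_rot: [3.135, 0.005, 1.074]
contact_force: [0.5, -0.6, 1.2]
finger_gap: 0.0932
```

```bash
python3 mv.py .53 0 .36 60.7
python3 - <<'E'
from h import *
p=shot("wrist","w1.png")
E
python3 mv.py
```

```text
t 4.72 [ 0.5335 -0.0071  0.3605] 61.54 q [-0.45  0.35  0.62  1.49 -0.2   1.36 -0.32] gap 0.0932 F [ 0.5 -0.6  1.2]
([0.0061, -0.0087, 0.0006], np.float64(0.0023), np.float64(0.19139979550219716))
t 4.77 [ 0.5325 -0.0027  0.3599] 61.79 q [-0.45  0.35  0.61  1.49 -0.2   1.36 -0.32] gap 0.0929 F [ 0.2  0.5 -0.3]
```

View pics/w1.png

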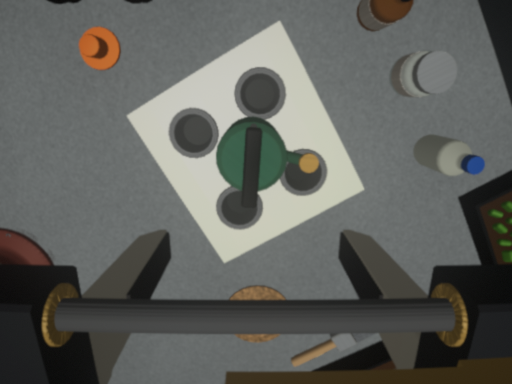

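Run:
```python
from h import *
from plan import quad
p=shot("wrist")
q=quad(p,[125,20,365,265]); X=unproj(p,q,.066)
print(q.round(1).tolist(),X.round(4).tolist(),X.mean(0).round(4))
for i in range(4):
    d=X[(i+1)%4]-X[i]; print(np.linalg.norm(d).round(4),np.degrees(np.arctan2(d[1],d[0])).round(2))
for t in ["can","can_grip"]:
    for d in r.masks_of(p,t)[:2]: print(t,d["conf"],d["extent"])
c=[200,100,330,225]
cv2.imwrite("pics/w1c.png",cv2.resize(p["color"][c[1]:c[3],c[0]:c[2]],None,fx=5,fy=5,interpolation=cv2.INTER_CUBIC))
```

```text
[[282.8999938964844, 23.700000762939453], [366.20001220703125, 191.89999389648438], [225.89999389648438, 264.6000061035156], [129.6999969482422, 117.5]] [[0.6488, 0.1299, 0.066], [0.6547, -0.1378, 0.066], [0.4068, -0.1432, 0.066], [0.4008, 0.1245, 0.066]] [ 0.5278 -0.0067  0.066 ]
0.2679 -88.74
0.248 -178.76
0.2677 91.29
0.2481 1.26
can 0.73 [218.0, 120.8, 320.9, 213.4]
```

View pics/w1c.png

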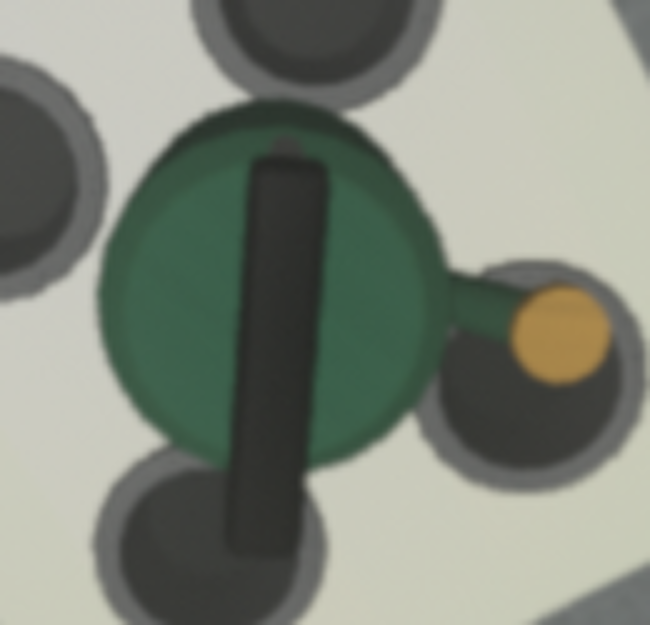

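```bash
python3 - <<'E'
from h import *
p=shot("wrist")
a=np.array([[289,172],[262,556]])/5+[200,100]
X=unproj(p,a,.23); print(X, X.mean(0), np.linalg.norm(X[1]-X[0]), np.degrees(np.arctan2(*(X[0]-X[1])[1::-1])))
m=r.masks_of(p,"can")[0]["pixels"]
# body top rim center: green pixels
a=np.array([[275,290]])/5+[200,100]; print(unproj(p,a,.174))
E
python3 mv.py .5275 -.006 .203 58
```

```text
[[ 0.55454514  0.04164988  0.23      ]
 [ 0.514592   -0.02375142  0.23      ]] [0.53456857 0.00894923 0.23      ] 0.07663930458983688 58.5795733139574
[[0.53725163 0.01402495 0.174     ]]
t 5.02 [0.531  0.0057 0.3592] 62.61 q [-0.46  0.35  0.6   1.49 -0.2   1.36 -0.32] gap 0.093 F [ 0.1  0.9 -1. ]
([-0.0161, 0.0033, 0.2083], np.float64(0.0128), np.float64(3.758002853461064))
```

Run:
```python
from h import *
from plan import quad
s=r.get_state(); print(s["ee_pos"],np.degrees(s["tcp_rot"]),s["joint_velocities"].round(3))
p=shot("wrist","w2.png")
q=quad(p,[125,20,365,265]); X=unproj(p,q,.066)
print(q.round(1).tolist(),X.mean(0).round(4))
for i in range(4):
    d=X[(i+1)%4]-X[i]; print(np.linalg.norm(d).round(4),np.degrees(np.arctan2(d[1],d[0])).round(2))
c=[200,100,330,225]
np.save("w2c.npy",p["w2c"])
cv2.imwrite("pics/w2c.png",cv2.resize(p["color"][c[1]:c[3],c[0]:c[2]],None,fx=5,fy=5,interpolation=cv2.INTER_CUBIC))
s=r.get_state(); print(s["ee_pos"],np.degrees(s["tcp_rot"]))
```

```text
[0.53096904 0.0056754  0.35923467] [-1.79927449e+02 -4.71674892e-02  6.26121934e+01] [-0.005 -0.003  0.006 -0.001  0.003 -0.001  0.002]
[[289.5, 30.299999237060547], [369.6000061035156, 198.60000610351562], [228.3000030517578, 268.79998779296875], [135.0, 121.0]] [ 0.5278 -0.0066  0.066 ]
0.2678 -88.71
0.248 -178.79
0.2677 91.28
0.248 1.23
[0.53100307 0.00549065 0.35931375] [-1.79944429e+02 -3.76919542e-02  6.26040136e+01]
```

View pics/w2c.png

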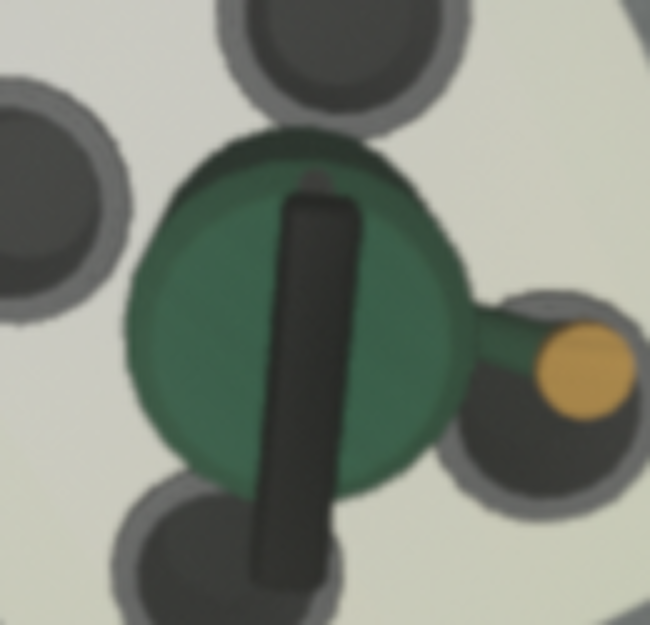

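```bash
python3 - <<'E'
from h import *
p=shot("wrist"); p["w2c"]=np.load("w2c.npy")
a=np.array([[321,202],[289,585]])/5+[200,100]
X=unproj(p,a,.23); print(X, X.mean(0), np.linalg.norm(X[1]-X[0]), np.degrees(np.arctan2(*(X[0]-X[1])[1::-1])))
a=np.array([[302,325]])/5+[200,100]; print(unproj(p,a,.174))
a=np.array([[586,371]])/5+[200,100]; print(unproj(p,a,.174))
E
python3 mv.py .5275 -.006 .203 58
```

```text
[[ 0.55717399  0.03461819  0.23      ]
 [ 0.51651608 -0.03108834  0.23      ]] [0.53684504 0.00176492 0.23      ] 0.07726845481502573 58.25159967962445
[[0.53889315 0.00477807 0.174     ]]
[[ 0.59193202 -0.03474067  0.174     ]]
t 5.12 [0.531  0.0053 0.3594] 62.58 q [-0.46  0.35  0.61  1.49 -0.2   1.36 -0.32] gap 0.0926 F [-0.5  0.5 -0.8]
([-0.0156, 0.0029, 0.2085], np.float64(0.0127), np.float64(3.7610526593557427))
```

```bash
python3 mv.py .537 .0025 .205 58.3
```

```text
t 5.12 [0.531  0.0053 0.3594] 62.58 q [-0.46  0.35  0.61  1.49 -0.2   1.36 -0.32] gap 0.0926 F [-0.5  0.5 -0.8]
([0.0003, 0.0089, 0.2058], np.float64(0.0119), np.float64(3.705766685638328))
```

Emit:
step_arm([
  [0,0.009,0],
  [0,0.009,0.05],
  [0,0.009,0.1],
  [0,0.009,0.14],
  [0,0.009,0.17],
  [0,0.009,0.19],
  [0,0.009,0.206],
  [0,0.009,0.206],
], fingers=[0.5,0.5,0.5,0.5,0.5,0.5,0.5,0.5], turn=[0.012,0.012,0.012,0.012,0.012,0.012,0.012,0.012], newtons=40)

```text
time: 5.78
ee_pos: [0.5354, 0.0018, 0.2025]
tcp_rot: [-3.137, 0.003, 1.016]
contact_force: [0.2, 0.1, -0.2]
finger_gap: 0.0479
```

```bash
python3 - <<'E'
from h import *
p=shot("wrist","w3.png");
E
python3 mv.py .537 .0025 .205 58.3
```

```text
t 5.83 [0.5365 0.0015 0.204 ] 58.18 q [-0.42  0.48  0.57  1.75 -0.3   1.   -0.29] gap 0.0471 F [-0.4  0.3 -0.2]
([0.0015, -0.0002, -0.0013], np.float64(-0.0003), np.float64(0.03629612914203615))
```

View pics/w3.png

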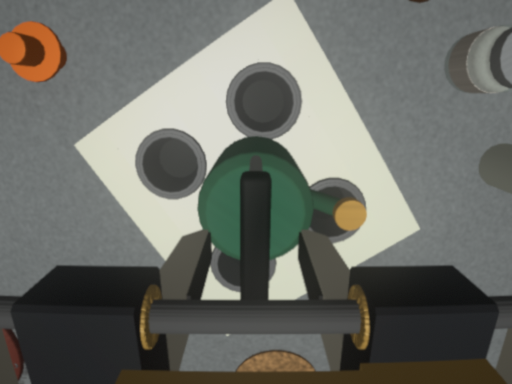

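Emit:
step_arm([
  [0,0,0],
  [0,0,0],
  [0,0,0],
  [0,0,0],
  [0,0,0],
  [0,0,0],
], fingers=[1,1,1,1,1,1], turn=[0,0,0,0,0,0], newtons=50)

```text
time: 6.33
ee_pos: [0.5375, 0.0005, 0.2054]
tcp_rot: [-3.141, -0.001, 1.014]
contact_force: [-0.2, 0.8, 2.3]
finger_gap: 0.0151
```

Emit:
step_arm([
  [0,0,-0.02],
  [0,0,-0.04],
  [0,0,-0.07],
  [0,0,-0.1],
  [0,0,-0.12],
  [0,0,-0.12],
], fingers=[1,1,1,1,1,1], turn=[0,0,0,0,0,0])

```text
time: 6.83
ee_pos: [0.5387, -0.0004, 0.2972]
tcp_rot: [3.137, -0.002, 1.013]
contact_force: [0.8, -0.4, -4.1]
finger_gap: 0.0153
```

```bash
python3 - <<'E'
from h import *
p=shot("wrist","w4.png"); q=shot("scene","s4.png"); t=shot("top")
for n,P in [("scene",q),("top",t)]:
    m=r.masks_of(P,"mat"); print(n,[(d["conf"],d["extent"]) for d in m])
    if m: print(unproj(P,[[(m[0]["extent"][0]+m[0]["extent"][2])/2,(m[0]["extent"][1]+m[0]["extent"][3])/2]],.004))
    g=cv2.cvtColor(P["color"],cv2.COLOR_BGR2HSV)
    w=((g[...,0]>8)&(g[...,0]<22)&(g[...,1]>70)).astype(np.uint8)
    n_,l,st,c=cv2.connectedComponentsWithStats(w)
    for i in range(1,n_):
        if st[i,4]>250: print(st[i],c[i],unproj(P,[c[i]],.005))
E
python3 mv.py .377 -.297 .33 58.3
```

```text
scene [(0.94, [223.3, 137.3, 253.6, 155.0]), (0.7, [218.3, 238.6, 233.0, 273.5])]
[[ 0.38223317 -0.28611819  0.004     ]]
[439   0  67  19 310] [474.12258065   7.46451613] [[-1.46066828 -0.16218472  0.005     ]]
[394  66  87  46 845] [439.51360947  89.50414201] [[-0.5353572   0.09908821  0.005     ]]
[460  85  52  62 946] [491.32241015 115.66596195] [[-0.53980361  0.36255185  0.005     ]]
[116  94 119  58 661] [172.92284418 126.60816944] [[ 0.49258434 -0.56868736  0.005     ]]
[220 134  32  29 602] [235.95016611 146.27740864] [[ 0.39040266 -0.29193447  0.005     ]]
[ 75 169  76  52 451] [117.74944568 198.98669623] [[ 0.88241456 -0.40111561  0.005     ]]
[ 362  223  138  144 5639] [429.19666608 296.94573506] [[0.43231283 0.61844444 0.005     ]]
[ 223  293  119   91 3081] [280.26322623 343.874716  ] [[0.86184444 0.38876593 0.005     ]]
top [(0.98, [326.1, 242.9, 369.5, 287.9]), (0.6, [164.0, 168.8, 185.7, 189.9])]
[[ 0.37534038 -0.297965    0.004     ]]
[  62   77  101   38 1868] [107.76820128  95.8875803 ] [[0.88489506 0.44374933 0.005     ]]
[360  81  86  39 880] [399.20340909 101.875     ] [[ 0.87896824 -0.46276659  0.005     ]]
[   7  165   67  166 5233] [ 41.90273266 246.78004968] [[0.41439895 0.63569853 0.005     ]]
[415 165   9 161 748] [417.12165775 244.18716578] [[ 0.43926632 -0.51272056  0.005     ]]
[ 327  242   42   43 1411] [347.67965982 262.64422395] [[ 0.38369721 -0.29727542  0.005     ]]
[159 244  21  21 323] [168.73993808 253.87306502] [[0.40352016 0.23752936 0.005     ]]
[  0 342  11  42 431] [  4.66821346 363.26682135] [[0.04021398 0.76518038 0.005     ]]
t 7.08 [5.360e-01 5.000e-04 2.928e-01] 58.07 q [-0.45  0.4   0.61  1.61 -0.24  1.21 -0.35] gap 0.0152 F [ 0.1 -0.4 -5.7]
([-0.4489, 0.0297, -0.0485], np.float64(-0.0006), np.float64(8.138351761052714))
```

View pics/s4.png

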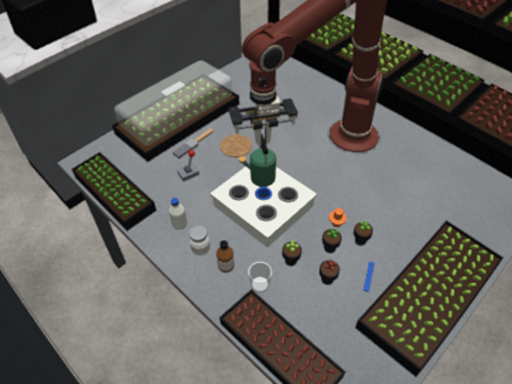

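```bash
python3 mv.py .384 -.297 .293 58.3
```

```text
t 7.08 [5.360e-01 5.000e-04 2.928e-01] 58.07 q [-0.45  0.4   0.61  1.61 -0.24  1.21 -0.35] gap 0.0152 F [ 0.1 -0.4 -5.7]
([-0.4438, 0.0378, 0.0008], np.float64(-0.0006), np.float64(8.011681191723762))
```

Emit:
step_arm([
  [-0.02,0.002,0],
  [-0.06,0.005,0],
  [-0.11,0.009,0],
  [-0.16,0.013,0],
  [-0.21,0.018,0],
  [-0.26,0.022,0],
  [-0.31,0.026,0],
  [-0.355,0.03,0],
  [-0.395,0.034,0],
  [-0.425,0.036,0],
], fingers=[1,1,1,1,1,1,1,1,1,1], turn=[0,0,0,0,0,0,0,0,0,0])

```text
time: 7.92
ee_pos: [0.388, -0.2883, 0.2948]
tcp_rot: [-3.141, 0.002, 1.008]
contact_force: [-0.9, -0.7, -4.5]
finger_gap: 0.0148
```

```bash
python3 mv.py .384 -.297 .15 58.3
python3 - <<'E'
from h import *
p=shot("wrist","w5.png"); q=shot("scene","s5.png")
E
python3 mv.py .384 -.297 .15 58.3
```

```text
t 7.92 [ 0.388  -0.2883  0.2948] 57.77 q [ 0.07  0.31  0.71  1.74 -0.22  1.17  0.28] gap 0.0148 F [-0.9 -0.7 -4.5]
([-0.0122, 0.0018, 0.1931], np.float64(-0.0015), np.float64(3.4793660246622715))
t 8.02 [ 0.3864 -0.2906  0.2951] 57.45 q [ 0.07  0.31  0.71  1.74 -0.22  1.16  0.28] gap 0.015 F [-1.6 -1.2 -5.1]
([-0.008, 0.0019, 0.1935], np.float64(-0.0024), np.float64(3.483509468774172))
```

View pics/w5.png

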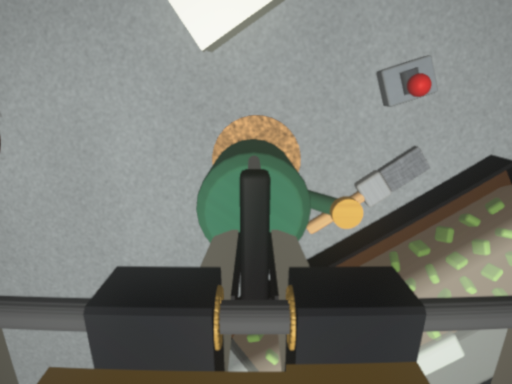

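View pics/s5.png

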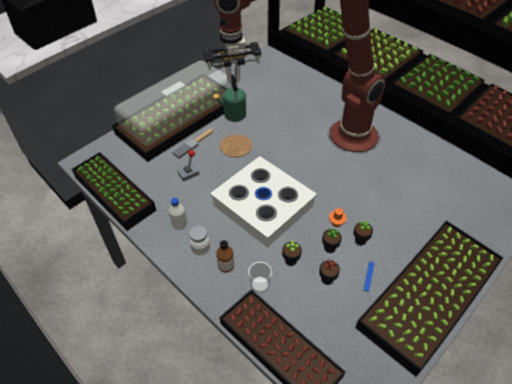

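```bash
python3 - <<'E'
from h import *
p=shot("wrist")
g=cv2.cvtColor(p["color"],cv2.COLOR_BGR2HSV)
w=((g[...,0]>5)&(g[...,0]<22)&(g[...,1]>70)).astype(np.uint8); w[:100]=0; w[190:]=0; w[:,:200]=0;w[:,310:]=0
c=max(cv2.findContours(w,cv2.RETR_EXTERNAL,cv2.CHAIN_APPROX_NONE)[0],key=cv2.contourArea)[:,0]
# outer points: topmost per column
pts=np.array([[u,c[c[:,0]==u,1].min()] for u in range(216,299) if (c[:,0]==u).any()])
X=unproj(p,pts,.005)[:,:2]
f=lambda q: np.linalg.norm(X-q,axis=1)-.065
s=least_squares(f,[.384,-.297],loss="soft_l1",f_scale=.002); print(s.x, np.abs(s.fun).mean())
E
python3 mv.py .384 -.297 .145 58.3
```

```text
[ 0.38347449 -0.30111012] 0.00032184041521804863
t 8.07 [ 0.3883 -0.2879  0.2948] 57.65 q [ 0.07  0.31  0.71  1.74 -0.22  1.17  0.28] gap 0.015 F [-0.7 -0.2 -3.8]
([-0.0128, 0.0018, 0.1998], np.float64(-0.0018), np.float64(3.600822278443746))
```

```bash
python3 mv.py .3835 -.2995 .148 58
```

```text
t 8.07 [ 0.3883 -0.2879  0.2948] 57.65 q [ 0.07  0.31  0.71  1.74 -0.22  1.17  0.28] gap 0.015 F [-0.7 -0.2 -3.8]
([-0.016, 0.003, 0.1958], np.float64(-0.001), np.float64(3.5336292051335145))
```

Emit:
step_arm([
  [-0.015,0.003,0.01],
  [-0.015,0.003,0.04],
  [-0.015,0.003,0.08],
  [-0.015,0.003,0.12],
  [-0.015,0.003,0.15],
  [-0.015,0.003,0.17],
  [-0.015,0.003,0.185],
  [-0.015,0.003,0.192],
  [-0.015,0.003,0.195],
  [-0.015,0.003,0.195],
], fingers=[1,1,1,1,1,1,1,1,1,1], turn=[0,0,0,0,0,0,0,0,0,0])

```text
time: 8.9
ee_pos: [0.388, -0.2948, 0.1485]
tcp_rot: [-3.141, -0.0, 1.014]
contact_force: [0.4, -0.2, -4.7]
finger_gap: 0.0149
```

```bash
python3 mv.py .3835 -.2995 .14 58
```

```text
t 8.9 [ 0.388  -0.2948  0.1485] 58.12 q [ 0.19  0.49  0.61  1.96 -0.38  0.81  0.45] gap 0.0149 F [ 0.4 -0.2 -4.7]
([-0.0085, -0.0018, 0.0114], np.float64(0.0003), np.float64(0.25713142780230047))
```

Emit:
step_arm([
  [-0.007,-0.001,0.004],
  [-0.007,-0.001,0.007],
  [-0.007,-0.001,0.009],
  [-0.007,-0.001,0.011],
  [-0.007,-0.001,0.012],
  [-0.007,-0.001,0.012],
], fingers=[1,1,1,1,1,1], turn=[0,0,0,0,0,0])

```text
time: 9.4
ee_pos: [0.3846, -0.2996, 0.1406]
tcp_rot: [3.141, -0.001, 1.013]
contact_force: [-1.3, 2.0, 3.7]
finger_gap: 0.0146
```

Emit:
step_arm([
  [0,0,0],
  [0,0,0],
  [0,0,0],
  [0,0,0],
  [0,0,0],
  [0,0,0],
], fingers=[0.8,0.6,0.5,0.5,0.5,0.5], turn=[0,0,0,0,0,0])

```text
time: 9.9
ee_pos: [0.3845, -0.2997, 0.1398]
tcp_rot: [3.141, 0.0, 1.013]
contact_force: [0.1, 0.3, -0.7]
finger_gap: 0.0448
```

Emit:
step_arm([
  [0,0,-0.02],
  [0,0,-0.05],
  [0,0,-0.1],
  [0,0,-0.15],
  [0,0,-0.2],
  [0,0,-0.25],
  [0,0,-0.28],
  [0,0,-0.28],
], fingers=[0.5,0.5,0.5,0.5,0.5,0.5,0.5,0.5], turn=[0,0,0,0,0,0,0,0])

```text
time: 10.57
ee_pos: [0.3861, -0.3019, 0.3549]
tcp_rot: [3.13, 0.001, 1.013]
contact_force: [0.0, -0.6, -0.4]
finger_gap: 0.0467
```

```bash
python3 - <<'E'
from h import *
p=shot("wrist","w6.png"); q=shot("scene","s6.png"); t=shot("top","t6.png")
E
python3 mv.py
```

```text
t 10.72 [ 0.384  -0.2989  0.3489] 58.07 q [ 0.08  0.28  0.73  1.63 -0.19  1.31  0.28] gap 0.0466 F [ 0.2 -0.1  0.1]
```

View pics/w6.png

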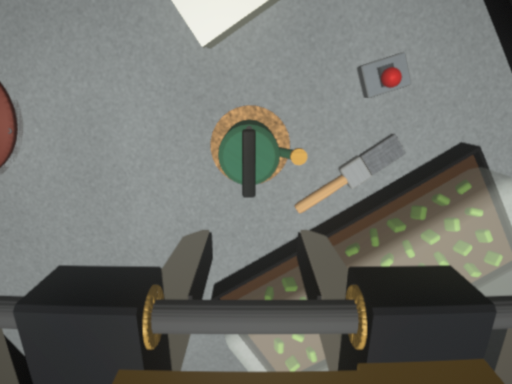

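View pics/t6.png

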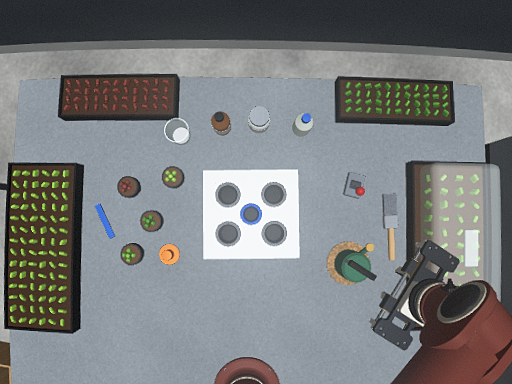

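```bash
python3 mv.py .50 .26 .35 118
```

```text
t 10.72 [ 0.384  -0.2989  0.3489] 58.07 q [ 0.08  0.28  0.73  1.63 -0.19  1.31  0.28] gap 0.0466 F [ 0.2 -0.1  0.1]
([0.7143, -0.2628, -0.0009], np.float64(-0.1665), np.float64(13.68909920036634))
```

Emit:
step_arm([
  [0.714,-0.263,0],
  [0.714,-0.263,0],
  [0.714,-0.263,0],
  [0.714,-0.263,0],
  [0.714,-0.263,0],
  [0.714,-0.263,0],
  [0.714,-0.263,0],
  [0.714,-0.263,0],
  [0.714,-0.263,0],
  [0.714,-0.263,0],
], fingers=[0,0,0,0,0,0,0,0,0,0], turn=[-0.1665,-0.1665,-0.1665,-0.1665,-0.1665,-0.1665,-0.1665,-0.1665,-0.1665,-0.1665])

```text
time: 11.55
ee_pos: [0.4678, 0.1104, 0.3478]
tcp_rot: [-3.138, -0.001, 2.061]
contact_force: [0.3, -1.0, 0.0]
finger_gap: 0.0928
```

```bash
python3 mv.py .50 .26 .35 118
```

```text
t 11.55 [0.4678 0.1104 0.3478] 118.11 q [-0.52  0.23  0.31  1.63 -0.07  1.29  0.3 ] gap 0.0928 F [ 0.3 -1.   0. ]
([0.1557, 0.1318, -0.0032], np.float64(0.0003), np.float64(3.6687495878261647))
```

```bash
python3 mv.py .49 .34 .35 118
```

```text
t 11.55 [0.4678 0.1104 0.3478] 118.11 q [-0.52  0.23  0.31  1.63 -0.07  1.29  0.3 ] gap 0.0928 F [ 0.3 -1.   0. ]
([0.256, 0.1703, -0.0032], np.float64(0.0003), np.float64(5.5306755544319435))
```

Emit:
step_arm([
  [0.256,0.17,0],
  [0.256,0.17,0],
  [0.256,0.17,0],
  [0.256,0.17,0],
  [0.256,0.17,0],
  [0.256,0.17,0],
  [0.256,0.17,0],
  [0.256,0.17,0],
  [0.256,0.17,0],
], fingers=[0,0,0,0,0,0,0,0,0], turn=[0,0,0,0,0,0,0,0,0])

```text
time: 12.3
ee_pos: [0.4913, 0.3361, 0.3482]
tcp_rot: [-3.138, 0.002, 2.058]
contact_force: [0.8, -0.2, 0.2]
finger_gap: 0.0929
```

```bash
cat > cups.py <<'E'
import sys
from h import *
from mv import rel
def bandcen(p,hint,z0=0,box=None):
    """refine cup xy: dark (black band/soil) mask near hint vs silhouette model, maximise IoU"""
    return None
def wristcups(name):
    p=shot("wrist",name); out=[]
    for t in ["cup1","bung"]:
        for d in r.masks_of(p,t):
            if d["conf"]<.3: continue
            m=d["pixels"]; ys,xs=np.nonzero(m)
            k="cup" if t=="cup1" else "bung"
            c0=unproj(p,[[xs.mean(),ys.mean()]],.04)[0][:2]
            def cost(q):
                s=sil(p,PROF[k],*q); return 1-(s&m).sum()/max(1,(s|m).sum())
            from scipy.optimize import minimize
            b=minimize(cost,c0,method="Nelder-Mead",options=dict(initial_simplex=[c0,c0+[.008,0],c0+[0,.008]],xatol=2e-4,fatol=1e-4))
            col=p["color"][int(ys.mean()),int(xs.mean())]
            out.append((t,round(d["conf"],2),np.round(d["extent"]).astype(int).tolist(),b.x.round(4).tolist(),round(1-b.fun,2)))
    return p,out
if __name__=="__main__":
    s=r.get_state(); print(s["ee_pos"].round(4),s["joint_velocities"].round(2))
    p,o=wristcups(sys.argv[1])
    for v in o: print(v)
E
python3 cups.py w7.png
```

```text
[0.4913 0.3361 0.3482] [ 0.02 -0.03  0.02 -0.   -0.   -0.   -0.  ]
('cup1', 0.79, [227, 167, 265, 212], [0.5037, 0.277], np.float64(0.92))
('cup1', 0.78, [277, 233, 314, 277], [0.6298, 0.2194], np.float64(0.9))
('cup1', 0.73, [181, 105, 226, 152], [0.4088, 0.3334], np.float64(0.98))
('cup1', 0.69, [300, 156, 346, 202], [0.5986, 0.3466], np.float64(0.9))
```

View pics/w7.png

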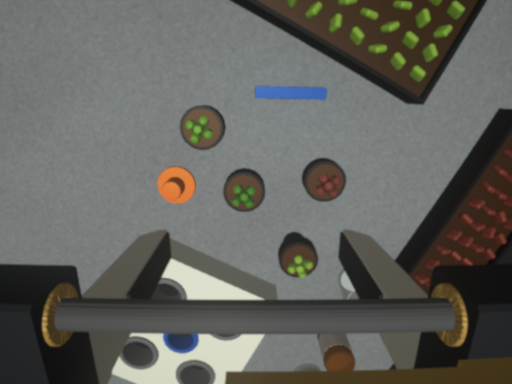

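```bash
cat > cups.py <<'E'
import sys
from h import *
from scipy.optimize import minimize
def segm(p,c0,rad=45):
    g=cv2.cvtColor(p["color"],cv2.COLOR_BGR2HSV).astype(int)
    dark=(g[...,2]<75)
    sat=(g[...,1]>90)
    w=(dark|sat).astype(np.uint8)
    m=np.zeros_like(w); cv2.circle(m,tuple(int(v) for v in c0),rad,1,-1); w*=m
    w=cv2.morphologyEx(w,cv2.MORPH_CLOSE,np.ones((5,5),np.uint8))
    n,l,st,c=cv2.connectedComponentsWithStats(w)
    i=1+np.argmax(st[1:,4]); return l==i
def refine(p,k,c0,z0=0,rad=None):
    uv=proj(p,[[c0[0],c0[1],z0+.05]])[0]
    e=bbox_model(p,PROF[k],*c0,z0); rad=int(max(e[2]-e[0],e[3]-e[1])*.5*1.35)
    m=segm(p,uv,rad)
    def cost(q):
        s=sil(p,PROF[k],*q,z0); return 1-(s&m).sum()/max(1,(s|m).sum())
    c0=np.array(c0)
    b=minimize(cost,c0,method="Nelder-Mead",options=dict(initial_simplex=[c0,c0+[.006,0],c0+[0,.006]],xatol=1e-4,fatol=1e-4))
    return b.x,1-b.fun,m
if __name__=="__main__":
    name=sys.argv[1]; camn=sys.argv[2]
    L=[(a.split(",")[0],[float(v) for v in a.split(",")[1:3]]) for a in sys.argv[3:]]
    s=r.get_state(); print(s["ee_pos"].round(4),np.abs(s["joint_velocities"]).max().round(2))
    p=shot(camn); im=p["color"].copy()
    for k,c in L:
        x,iou,m=refine(p,k,c); print(k,c,"->",x.round(4),round(iou,3))
        sl=sil(p,PROF[k],*x).astype(np.uint8)
        cv2.drawContours(im,cv2.findContours(sl,cv2.RETR_EXTERNAL,cv2.CHAIN_APPROX_NONE)[0],-1,(255,255,0),1)
    cv2.imwrite("pics/"+name,im)
E
python3 cups.py w8.png wrist cup,.4088,.3334 cup,.4976,.2848 cup,.6275,.218 cup,.603,.349 bung,.407,.229;python3 cups.py t8.png top cup,.4088,.3334 cup,.4976,.2848 cup,.6275,.218 cup,.603,.349 bung,.407,.229; python3 cups.py s8.png scene cup,.4088,.3334 cup,.4976,.2848 cup,.6275,.218 cup,.603,.349 bung,.407,.229
```

```text
[0.4918 0.3359 0.3498] 0.01
cup [0.4088, 0.3334] -> [0.4108 0.331 ] 0.833
cup [0.4976, 0.2848] -> [0.5033 0.2776] 0.881
cup [0.6275, 0.218] -> [0.6301 0.2182] 0.889
cup [0.603, 0.349] -> [0.6011 0.3457] 0.882
bung [0.407, 0.229] -> [0.4085 0.2285] 0.938
[0.4917 0.3362 0.35  ] 0.01
cup [0.4088, 0.3334] -> [0.4059 0.332 ] 0.836
cup [0.4976, 0.2848] -> [0.5026 0.2761] 0.606
cup [0.6275, 0.218] -> [0.6286 0.2201] 0.452
cup [0.603, 0.349] -> [0.6022 0.3469] 0.839
bung [0.407, 0.229] -> [0.4064 0.2309] 0.923
[0.4916 0.3365 0.3501] 0.01
cup [0.4088, 0.3334] -> [0.4073 0.3304] 0.827
cup [0.4976, 0.2848] -> [0.5013 0.276 ] 0.811
cup [0.6275, 0.218] -> [0.6327 0.2165] 0.822
cup [0.603, 0.349] -> [0.6022 0.3472] 0.822
bung [0.407, 0.229] -> [0.4096 0.2301] 0.881
```

View pics/w8.png

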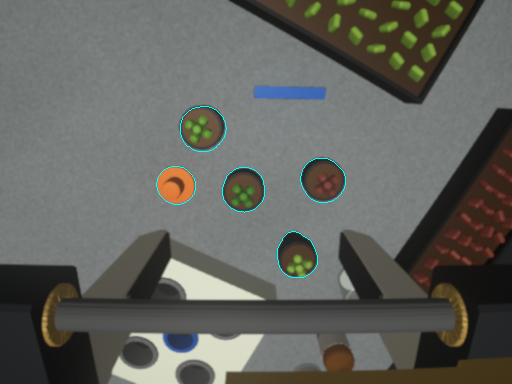

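```bash
python3 mv.py .630 .218 .18 109
```

```text
t 12.6 [0.4915 0.3369 0.3501] 117.91 q [-0.78  0.43  0.23  1.33 -0.1   1.39 -0.06] gap 0.0931 F [ 0.5 -0.2  0.4]
([-0.2265, 0.0889, 0.2268], np.float64(0.0247), np.float64(5.982441664788291))
```

Emit:
step_arm([
  [-0.2265,0.089,0.226],
  [-0.2265,0.089,0.226],
  [-0.2265,0.089,0.226],
  [-0.2265,0.089,0.226],
  [-0.2265,0.089,0.226],
  [-0.2265,0.089,0.226],
  [-0.2265,0.089,0.226],
  [-0.2265,0.089,0.226],
  [-0.2265,0.089,0.226],
], fingers=[0,0,0,0,0,0,0,0,0], turn=[0.025,0.025,0.025,0.025,0.025,0.025,0.025,0.025,0.025])

```text
time: 13.35
ee_pos: [0.63, 0.2201, 0.1808]
tcp_rot: [3.141, -0.001, 1.903]
contact_force: [-0.5, 1.6, 1.1]
finger_gap: 0.0931
```

```bash
python3 cups.py w9.png wrist cup,.630,.218;  python3 mv.py .630 .218 .046 109
```

```text
[0.63   0.2201 0.1808] 0.03
cup [0.63, 0.218] -> [0.6299 0.219 ] 0.913
t 13.4 [0.63   0.2211 0.1816] 109.11 q [-0.51  0.67  0.25  1.4  -0.18  1.1   0.11] gap 0.093 F [-0.4 -0.6 -0.1]
([-0.0042, -0.0018, 0.1808], np.float64(0.0003), np.float64(3.253115376361095))
```

View pics/w9.png

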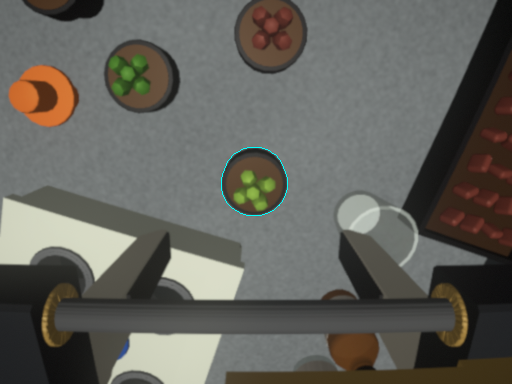

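Emit:
step_arm([
  [-0.003,-0.001,0.05],
  [-0.003,-0.001,0.1],
  [-0.003,-0.001,0.14],
  [-0.003,-0.001,0.165],
  [-0.003,-0.001,0.178],
  [-0.003,-0.001,0.181],
  [-0.003,-0.001,0.181],
], fingers=[0,0,0,0,0,0,0], turn=[0,0,0,0,0,0,0], newtons=30)

```text
time: 13.98
ee_pos: [0.6305, 0.2183, 0.0457]
tcp_rot: [3.14, -0.001, 1.904]
contact_force: [0.2, -0.5, -0.1]
finger_gap: 0.0932
```

Emit:
step_arm([
  [0,0,0],
  [0,0,0],
  [0,0,0],
  [0,0,0],
  [0,0,0],
  [0,0,0],
], fingers=[1,1,1,1,1,1], turn=[0,0,0,0,0,0])

```text
time: 14.48
ee_pos: [0.6304, 0.2171, 0.0449]
tcp_rot: [3.141, -0.0, 1.903]
contact_force: [-0.9, 0.2, 1.3]
finger_gap: 0.0603
```

```bash
python3 - <<'E'
from h import *
C=np.array([.5278,-.0066]); a=np.radians(1.25); R=np.array([[np.cos(a),-np.sin(a)],[np.sin(a),np.cos(a)]])
for v in [(.055,.065),(.055,-.065),(-.055,.065),(-.055,-.065)]: print(v,(C+R@np.array(v)).round(4))
E
python3 mv.py .5814 .0596 .16 91.25; python3 mv.py .63 .22 .16
```

```text
(0.055, 0.065) [0.5814 0.0596]
(0.055, -0.065) [ 0.5842 -0.0704]
(-0.055, 0.065) [0.4714 0.0572]
(-0.055, -0.065) [ 0.4742 -0.0728]
t 14.48 [0.6304 0.2171 0.0449] 109.01 q [-0.49  0.81  0.22  1.53 -0.22  0.82  0.14] gap 0.0603 F [-0.9  0.2  1.3]
([-0.1772, -0.13, -0.1536], np.float64(0.0493), np.float64(4.8221157222821045))
t 14.48 [0.6304 0.2171 0.0449] 109.01 q [-0.49  0.81  0.22  1.53 -0.22  0.82  0.14] gap 0.0603 F [-0.9  0.2  1.3]
([0.0039, 0.0009, -0.1534], 0, np.float64(2.760416811455493))
```

```bash
python3 mv.py .5842 -.0704 .17 91.25
```

```text
t 14.48 [0.6304 0.2171 0.0449] 109.01 q [-0.49  0.81  0.22  1.53 -0.22  0.82  0.14] gap 0.0603 F [-0.9  0.2  1.3]
([-0.3423, -0.1829, -0.1669], np.float64(0.0493), np.float64(7.598860668088415))
```

Emit:
step_arm([
  [0,0,-0.02],
  [0,0,-0.05],
  [0,0,-0.1],
  [0,0,-0.15],
  [0,0,-0.17],
], fingers=[1,1,1,1,1], turn=[0,0,0,0,0])

```text
time: 14.9
ee_pos: [0.6326, 0.2174, 0.1773]
tcp_rot: [3.133, 0.0, 1.902]
contact_force: [0.5, 0.3, -0.6]
finger_gap: 0.0605
```

```bash
python3 mv.py .5842 -.0704 .17 91.25
```

```text
t 14.9 [0.6326 0.2174 0.1773] 108.99 q [-0.5   0.67  0.26  1.4  -0.18  1.08  0.11] gap 0.0605 F [ 0.5  0.3 -0.6]
([-0.3418, -0.1859, 0.0082], np.float64(0.0493), np.float64(7.000254684794633))
```

Emit:
step_arm([
  [-0.03,-0.016,0],
  [-0.075,-0.041,0],
  [-0.125,-0.068,0],
  [-0.175,-0.095,0],
  [-0.225,-0.122,0],
  [-0.275,-0.15,0],
  [-0.315,-0.172,0],
  [-0.34,-0.185,0],
  [-0.34,-0.185,0],
  [-0.34,-0.185,0],
], fingers=[1,1,1,1,1,1,1,1,1,1], turn=[0.01,0.02,0.03,0.04,0.049,0.049,0.049,0.049,0.049,0.049])

```text
time: 15.73
ee_pos: [0.5811, -0.0712, 0.1718]
tcp_rot: [-3.141, 0.0, 1.59]
contact_force: [0.7, 0.3, -1.3]
finger_gap: 0.0603
```

```bash
python3 - <<'E'
from h import *
p=shot("wrist","w10.png")
E
python3 mv.py .5842 -.0704 .085 91.25
```

```text
t 15.78 [ 0.5816 -0.0686  0.1716] 91.35 q [-0.13  0.56  0.34  1.66 -0.22  0.96  0.31] gap 0.0603 F [ 1.   1.4 -2. ]
([-0.0027, 0.0035, 0.1154], np.float64(0.0003), np.float64(2.077699237142194))
```

View pics/w10.png

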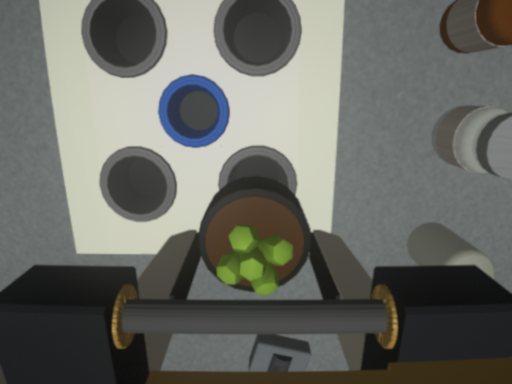

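```bash
cat > holes.py <<'E'
from h import *
p=shot("wrist")
g=cv2.cvtColor(p["color"],cv2.COLOR_BGR2HSV)
w=((g[...,2]>150)&(g[...,1]<45)).astype(np.uint8)
w=1-w
n,l,st,c=cv2.connectedComponentsWithStats(w)
C=np.array([.5278,-.0066]); a=np.radians(1.25); R=np.array([[np.cos(a),-np.sin(a)],[np.sin(a),np.cos(a)]])
H=[C+R@np.array(v) for v in [(.055,.065),(.055,-.065),(-.055,.065),(-.055,-.065),(0,0)]]
for i in range(1,n):
    x,y,ww,hh,A=st[i]
    if A>1500 and x>0 and y>0 and x+ww<512 and y+hh<300 and .7<ww/hh<1.4:
        cn=max(cv2.findContours((l==i).astype(np.uint8),cv2.RETR_EXTERNAL,cv2.CHAIN_APPROX_NONE)[0],key=len)
        e=cv2.fitEllipse(cn); X=unproj(p,[e[0]],.069)[0][:2]
        X2=unproj(p,cn[:,0],.069)[:,:2]
        k=min(range(5),key=lambda k:np.linalg.norm(X-H[k]))
        print(k,st[i],X.round(4),"pred",H[k].round(4),"diff",(X-H[k]).round(4),"rad",np.linalg.norm(X2-X,axis=1).mean().round(4))
E
python3 holes.py
```

```text
4 [ 158   78   72   72 4036] [ 0.5286 -0.0061] pred [ 0.5278 -0.0066] diff [0.0008 0.0005] rad 0.0299
3 [  99  149   78   75 4529] [ 0.476  -0.0709] pred [ 0.4742 -0.0728] diff [0.0017 0.0019] rad 0.0349
```

```bash
python3 mv.py .5848 -.071 .0745 91.25
```

```text
t 15.83 [ 0.5819 -0.0672  0.1715] 91.49 q [-0.13  0.56  0.34  1.66 -0.22  0.96  0.31] gap 0.0602 F [ 0.2  0.6 -1.8]
([-0.0054, 0.0038, 0.1293], np.float64(0.0007), np.float64(2.3285875901464657))
```

Emit:
step_arm([
  [-0.005,0.0038,0.02],
  [-0.005,0.0038,0.045],
  [-0.005,0.0038,0.055],
  [-0.005,0.0038,0.055],
  [-0.005,0.0038,0.055],
  [-0.005,0.0038,0.055],
  [-0.005,0.0038,0.055],
], fingers=[1,1,1,1,1,1,1], turn=[0,0,0,0,0,0,0])

```text
time: 16.42
ee_pos: [0.5856, -0.0727, 0.1317]
tcp_rot: [3.14, 0.0, 1.595]
contact_force: [-0.5, -1.2, -1.3]
finger_gap: 0.0601
```

```bash
python3 - <<'E'
from h import *
p=shot("wrist","w11.png")
E
python3 mv.py .5848 -.071 .0745 91.25
```

```text
t 16.47 [ 0.5855 -0.0729  0.1317] 91.39 q [-0.11  0.61  0.32  1.7  -0.24  0.88  0.33] gap 0.0604 F [-0.  -0.6 -1.3]
([0.0025, -0.0011, 0.0763], np.float64(0.0004), np.float64(1.3726362200890798))
```

Emit:
step_arm([
  [0.002,-0.001,0.02],
  [0.002,-0.001,0.04],
  [0.002,-0.001,0.055],
  [0.002,-0.001,0.065],
  [0.002,-0.001,0.071],
  [0.002,-0.001,0.074],
  [0.002,-0.001,0.076],
  [0.002,-0.001,0.077],
], fingers=[1,1,1,1,1,1,1,1], turn=[0,0,0,0,0,0,0,0])

```text
time: 17.13
ee_pos: [0.584, -0.0716, 0.0747]
tcp_rot: [-3.141, -0.001, 1.595]
contact_force: [-4.3, 0.5, 10.6]
finger_gap: 0.06
```

```bash
python3 mv.py .5848 -.071 .0745 91.25
```

```text
t 17.13 [ 0.584  -0.0716  0.0747] 91.36 q [-0.1   0.68  0.29  1.75 -0.27  0.75  0.36] gap 0.06 F [-4.3  0.5 10.6]
([0.0008, 0.0011, 0.0003], np.float64(0.0003), np.float64(0.025140677641389254))
```

Emit:
step_arm([
  [0,0,0],
  [0,0,0],
  [0,0,0],
  [0,0,0],
  [0,0,0],
], fingers=[0.2,0.15,0.15,0.15,0.15], turn=[0,0,0,0,0])

```text
time: 17.55
ee_pos: [0.5843, -0.0716, 0.073]
tcp_rot: [3.141, 0.0, 1.595]
contact_force: [-0.9, 0.3, -0.8]
finger_gap: 0.079
```

Emit:
step_arm([
  [0,0,-0.02],
  [0,0,-0.06],
  [0,0,-0.11],
  [0,0,-0.16],
  [0,0,-0.2],
  [0,0,-0.24],
  [0,0,-0.24],
  [0,0,-0.24],
], fingers=[0.15,0.15,0.15,0.1,0,0,0,0], turn=[0,0,0,0,0,0,0,0])

```text
time: 18.22
ee_pos: [0.5851, -0.0719, 0.2549]
tcp_rot: [3.137, 0.001, 1.595]
contact_force: [-0.1, -0.1, -0.9]
finger_gap: 0.0925
```

```bash
cat > chk.py <<'E'
import sys
from h import *
from cups import *
# overlay expected home silhouettes at placed xy; args: name cam xy...
p=shot(sys.argv[2]); im=p["color"].copy()
for a in sys.argv[3:]:
    k,x,y,z=a.split(","); c=[float(x),float(y)]
    X,iou,m=refine(p,k,c,float(z)); print(k,c,"->",X.round(4),round(iou,3))
    for q,col in [(c,(255,255,0))]:
        sl=sil(p,PROF[k],*q,float(z)).astype(np.uint8)
        cv2.drawContours(im,cv2.findContours(sl,cv2.RETR_EXTERNAL,cv2.CHAIN_APPROX_NONE)[0],-1,col,1)
cv2.imwrite("pics/"+sys.argv[1],im)
E
python3 chk.py w12.png wrist cup,.585,-.0693,.03; python3 chk.py s12.png scene cup,.585,-.0693,.03; python3 mv.py .601 .346 .2 120; python3 -c "
import cv2;a=cv2.imread('pics/s12.png')[140:260,190:340];cv2.imwrite('pics/s12c.png',cv2.resize(a,None,fx=5,fy=5,interpolation=2))"
```

```text
cup [0.585, -0.0693] -> [ 0.5836 -0.0685] 0.859
cup [0.585, -0.0693] -> [ 0.5884 -0.0686] 0.658
t 18.32 [ 0.5833 -0.0712  0.2519] 91.37 q [-0.14  0.49  0.37  1.54 -0.18  1.15  0.28] gap 0.0928 F [ 0.6 -0.2  1.1]
([0.5555, 0.0371, 0.0694], np.float64(-0.0795), np.float64(10.091141186825316))
```

View pics/w12.png

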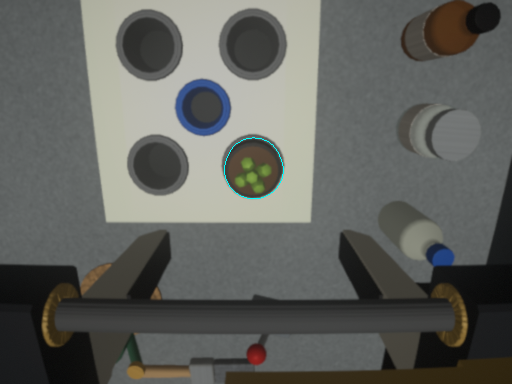

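View pics/s12c.png

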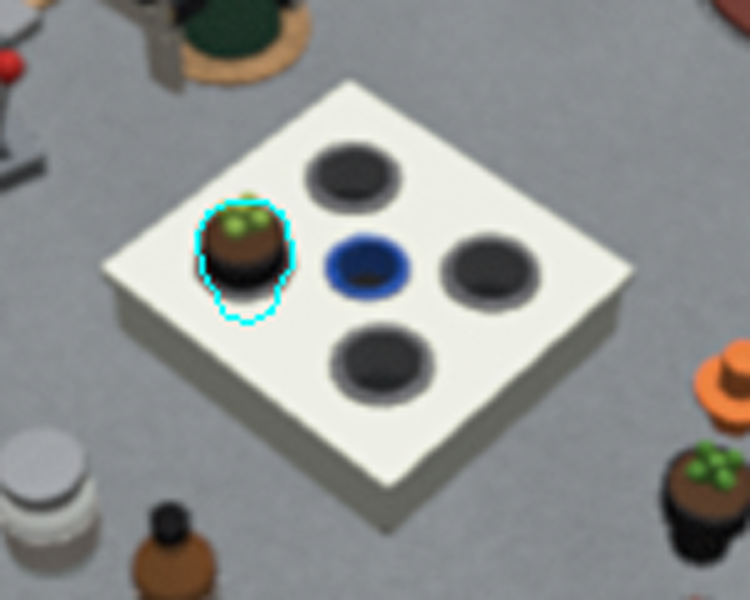

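Emit:
step_arm([
  [0.5555,0.037,0.07],
  [0.5555,0.037,0.07],
  [0.5555,0.037,0.07],
  [0.5555,0.037,0.07],
  [0.5555,0.037,0.07],
  [0.5555,0.037,0.07],
  [0.5555,0.037,0.07],
  [0.5555,0.037,0.07],
  [0.5555,0.037,0.07],
  [0.5555,0.037,0.07],
], fingers=[0,0,0,0,0,0,0,0,0,0], turn=[-0.0795,-0.0795,-0.0795,-0.0795,-0.0795,-0.0795,-0.0795,-0.0795,-0.0795,-0.0795])

```text
time: 19.15
ee_pos: [0.6003, 0.3431, 0.1982]
tcp_rot: [-3.137, -0.0, 2.094]
contact_force: [0.4, 0.6, -0.2]
finger_gap: 0.093
```

```bash
python3 mv.py .601 .346 .18 120
```

```text
t 19.15 [0.6003 0.3431 0.1982] 119.99 q [-0.65  0.69  0.19  1.28 -0.13  1.18  0.08] gap 0.093 F [ 0.4  0.6 -0.2]
([0.0029, 0.0029, 0.0243], np.float64(-0.0), np.float64(0.4431139321212693))
```

Emit:
step_arm([
  [0.001,0.002,0.024],
  [0.001,0.002,0.024],
  [0.001,0.002,0.024],
  [0.001,0.002,0.024],
], fingers=[0,0,0,0], turn=[0,0,0,0])

```text
time: 19.48
ee_pos: [0.6031, 0.3406, 0.1824]
tcp_rot: [-3.14, 0.002, 2.091]
contact_force: [-0.5, -0.3, 0.5]
finger_gap: 0.0931
```

```bash
python3 cups.py w13.png wrist cup,.601,.346 cup,.503,.2775 cup,.409,.331 bung,.4085,.229;  python3 mv.py .601 .346 .0455 120
```

```text
[0.6031 0.3406 0.1824] 0.03
cup [0.601, 0.346] -> [0.6002 0.3474] 0.911
cup [0.503, 0.2775] -> [0.5038 0.2768] 0.914
cup [0.409, 0.331] -> [0.408  0.3328] 0.927
bung [0.4085, 0.229] -> [0.4083 0.2294] 0.916
t 19.53 [0.6036 0.3406 0.1833] 119.8 q [-0.65  0.7   0.19  1.3  -0.14  1.15  0.08] gap 0.093 F [ 0.4 -0.9  0.5]
([0.0083, 0.0006, 0.1837], np.float64(-0.0005), np.float64(3.30823647514269))
```

View pics/w13.png

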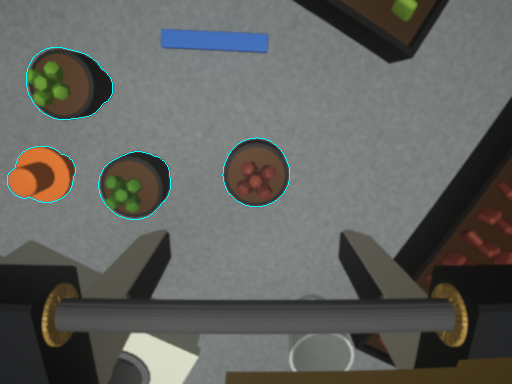

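Target (0.600, 0.347): slide ≈ x +0.009, y −0.001.

```bash
python3 mv.py .6002 .347 .0455 120
```

```text
t 19.53 [0.6036 0.3406 0.1833] 119.8 q [-0.65  0.7   0.19  1.3  -0.14  1.15  0.08] gap 0.093 F [ 0.4 -0.9  0.5]
([0.01, 0.0003, 0.1837], np.float64(-0.0005), np.float64(3.3096854869820707))
```

Emit:
step_arm([
  [0.009,-0.001,0.05],
  [0.009,-0.001,0.1],
  [0.009,-0.001,0.14],
  [0.009,-0.001,0.165],
  [0.009,-0.001,0.178],
  [0.009,-0.001,0.183],
  [0.009,-0.001,0.183],
], fingers=[0,0,0,0,0,0,0], turn=[0,0,0,0,0,0,0])

```text
time: 20.12
ee_pos: [0.5994, 0.3476, 0.0463]
tcp_rot: [3.141, 0.0, 2.093]
contact_force: [-0.5, -0.3, 0.8]
finger_gap: 0.0929
```

Emit:
step_arm([
  [0,0,0],
  [0,0,0],
  [0,0,0],
  [0,0,0],
  [0,0,0],
  [0,0,0],
], fingers=[1,1,1,1,1,1], turn=[0,0,0,0,0,0])

```text
time: 20.62
ee_pos: [0.5991, 0.3488, 0.0463]
tcp_rot: [3.14, -0.0, 2.094]
contact_force: [-0.2, 0.0, 0.8]
finger_gap: 0.0597
```

Emit:
step_arm([
  [0,0,-0.02],
  [0,0,-0.05],
  [0,0,-0.1],
  [0,0,-0.15],
  [0,0,-0.19],
  [0,0,-0.19],
], fingers=[1,1,1,1,1,1], turn=[0,0,0,0,0,0])

```text
time: 21.12
ee_pos: [0.6027, 0.3503, 0.1968]
tcp_rot: [3.126, 0.0, 2.094]
contact_force: [1.6, 0.3, 0.3]
finger_gap: 0.0181
```

```bash
python3 - <<'E'
from h import *
C=np.array([.5287,-.0055]); a=np.radians(1.25); R=np.array([[np.cos(a),-np.sin(a)],[np.sin(a),np.cos(a)]])
for v in [(.055,.065),(.055,-.065),(-.055,.065),(-.055,-.065)]: print(v,(C+R@np.array(v)).round(4))
E
python3 mv.py .5823 .0607 .19 91.25
```

```text
(0.055, 0.065) [0.5823 0.0607]
(0.055, -0.065) [ 0.5851 -0.0693]
(-0.055, 0.065) [0.4723 0.0583]
(-0.055, -0.065) [ 0.4751 -0.0717]
t 21.12 [0.6027 0.3503 0.1968] 119.99 q [-0.66  0.69  0.2   1.29 -0.14  1.16  0.07] gap 0.0181 F [1.6 0.3 0.3]
([-0.3209, -0.2167, 0.0058], np.float64(0.0798), np.float64(6.964427679009577))
```

Gap 18 mm: the grip slackened and the cup dropped. Look.

Run:
```python
from h import *
shot("wrist","w14.png"); shot("scene","s14.png");shot("top","t14.png")
```

```text
(no output)
```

View pics/w14.png

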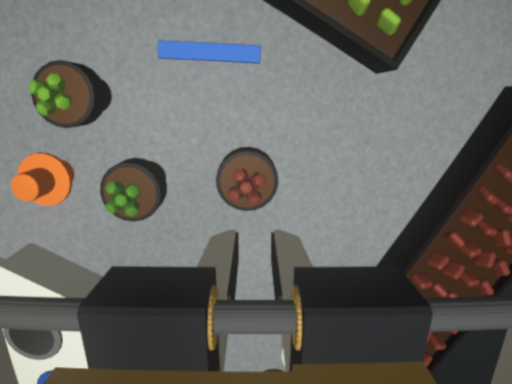

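View pics/s14.png

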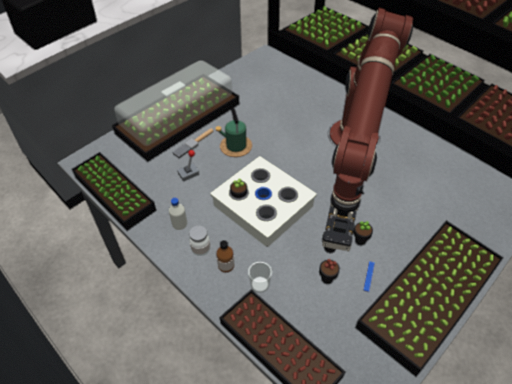

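Emit:
step_arm([
  [0,0,0],
  [0,0,0],
  [0,0,0],
  [0,0,0],
  [0,0,0],
], fingers=[0,0,0,0,0], turn=[0,0,0,0,0], newtons=40)

```text
time: 21.68
ee_pos: [0.5983, 0.3483, 0.1874]
tcp_rot: [-3.14, 0.0, 2.094]
contact_force: [0.1, -0.6, 0.9]
finger_gap: 0.034
```

```bash
python3 cups.py w15.png wrist cup,.6002,.347;  python3 mv.py .600 .347 .0445 120
```

```text
[0.5983 0.3483 0.1874] 0.0
cup [0.6002, 0.347] -> [0.5993 0.3436] 0.896
t 21.73 [0.5984 0.3483 0.1877] 119.98 q [-0.66  0.7   0.19  1.3  -0.14  1.16  0.07] gap 0.0382 F [ 0.  -0.7 -0.2]
([-0.0025, 0.0011, 0.1909], np.float64(-0.0001), np.float64(3.433525554464981))
```

View pics/w15.png

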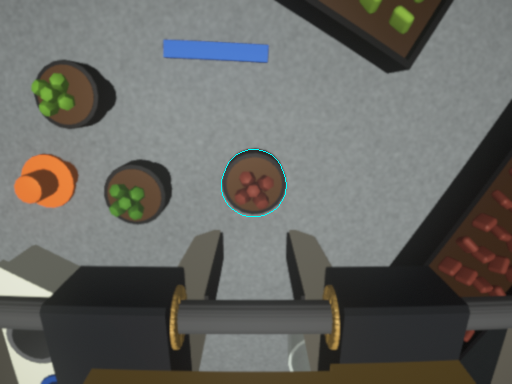

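Emit:
step_arm([
  [0,0,0],
  [-0.006,0,0],
  [-0.006,0,0],
  [-0.006,0,0],
  [-0.006,0,0],
  [-0.006,0,0],
], fingers=[0,0,0,0,0,0], turn=[0,0,0,0,0,0])

```text
time: 22.23
ee_pos: [0.6008, 0.3446, 0.1883]
tcp_rot: [3.142, -0.0, 2.094]
contact_force: [0.8, -0.4, -0.7]
finger_gap: 0.078
```

```bash
python3 mv.py .5993 .344 .0445 120
```

```text
t 22.23 [0.6008 0.3446 0.1883] 119.99 q [-0.65  0.7   0.19  1.3  -0.14  1.16  0.08] gap 0.078 F [ 0.8 -0.4 -0.7]
([0.0003, -0.0021, 0.1917], np.float64(-0.0), np.float64(3.447538447976244))
```

Emit:
step_arm([
  [0,-0.002,0.02],
  [0,-0.002,0.05],
  [0,-0.002,0.08],
  [0,-0.002,0.11],
  [0,-0.002,0.145],
  [0,-0.002,0.17],
  [0,-0.002,0.185],
  [0,-0.002,0.191],
  [0,-0.002,0.191],
], fingers=[0,0,0,0,0,0,0,0,0], turn=[0,0,0,0,0,0,0,0,0])

```text
time: 22.98
ee_pos: [0.5991, 0.3436, 0.0441]
tcp_rot: [-3.14, -0.0, 2.094]
contact_force: [-0.1, 1.1, 1.2]
finger_gap: 0.0931
```

Emit:
step_arm([
  [0,0,0],
  [0,0,0],
  [0,0,0],
  [0,0,0],
  [0,0,0],
  [0,0,0],
  [0,0,0],
], fingers=[1,1,1,1,1,1,1], turn=[0,0,0,0,0,0,0])

```text
time: 23.57
ee_pos: [0.5998, 0.3439, 0.0456]
tcp_rot: [3.141, 0.0, 2.094]
contact_force: [-0.4, 0.4, 2.1]
finger_gap: 0.0598
```

Emit:
step_arm([
  [0,0,-0.02],
  [0,0,-0.05],
  [0,0,-0.1],
  [0,0,-0.15],
  [0,0,-0.18],
  [0,0,-0.18],
], fingers=[1,1,1,1,1,1], turn=[0,0,0,0,0,0])

```text
time: 24.07
ee_pos: [0.6028, 0.3452, 0.1864]
tcp_rot: [3.13, 0.0, 2.094]
contact_force: [1.3, 0.0, -1.4]
finger_gap: 0.0595
```

```bash
python3 mv.py .5823 .0607 .18 91.25
```

```text
t 24.07 [0.6028 0.3452 0.1864] 119.98 q [-0.65  0.7   0.19  1.31 -0.14  1.14  0.08] gap 0.0595 F [ 1.3  0.  -1.4]
([-0.3149, -0.2134, 0.0061], np.float64(0.0798), np.float64(6.842481309693785))
```

Emit:
step_arm([
  [-0.03,-0.02,0],
  [-0.075,-0.05,0],
  [-0.12,-0.08,0],
  [-0.165,-0.11,0],
  [-0.21,-0.14,0],
  [-0.25,-0.17,0],
  [-0.285,-0.193,0],
  [-0.314,-0.2134,0],
  [-0.314,-0.2134,0],
  [-0.314,-0.2134,0],
], fingers=[1,1,1,1,1,1,1,1,1,1], turn=[0.01,0.025,0.04,0.055,0.07,0.08,0.08,0.08,0.08,0.08])

```text
time: 24.9
ee_pos: [0.5773, 0.0573, 0.1786]
tcp_rot: [-3.139, 0.001, 1.587]
contact_force: [-0.0, 0.9, -2.0]
finger_gap: 0.0595
```

```bash
python3 mv.py .5823 .0607 .13 91.25
```

```text
t 24.9 [0.5773 0.0573 0.1786] 90.91 q [-0.35  0.54  0.34  1.66 -0.21  0.97  0.08] gap 0.0595 F [-0.   0.9 -2. ]
([0.0045, 0.0069, 0.0648], np.float64(-0.0009), np.float64(1.1752690501817153))
```

Emit:
step_arm([
  [0.003,0.006,0.03],
  [0.003,0.006,0.06],
  [0.003,0.006,0.065],
  [0.003,0.006,0.065],
  [0.003,0.006,0.065],
  [0.003,0.006,0.065],
], fingers=[1,1,1,1,1,1], turn=[0,0,0,0,0,0])

```text
time: 25.4
ee_pos: [0.5839, 0.0627, 0.1322]
tcp_rot: [3.14, -0.0, 1.592]
contact_force: [-0.4, 0.4, -2.1]
finger_gap: 0.0597
```

```bash
python3 - <<'E'
from h import *
shot("wrist","w16.png")
E
python3 mv.py .5823 .0607 .0745 91.25; python3 holes.py
```

```text
t 25.45 [0.584  0.0625 0.1324] 91.22 q [-0.34  0.6   0.32  1.7  -0.23  0.87  0.09] gap 0.0592 F [ 0.1 -0.2 -1.8]
([-0.0024, -0.0025, 0.0772], np.float64(-0.0001), np.float64(1.3898852428341881))
2 [  71  158   88   85 5776] [0.4733 0.0594] pred [0.4714 0.0572] diff [0.0019 0.0022] rad 0.0349
```

View pics/w16.png

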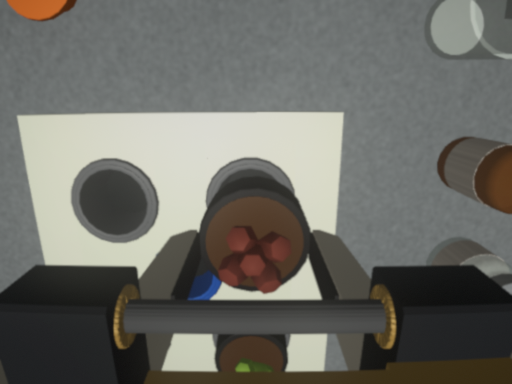

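Emit:
step_arm([
  [-0.001,-0.001,0.02],
  [-0.001,-0.001,0.04],
  [-0.001,-0.001,0.055],
  [-0.001,-0.001,0.065],
  [-0.001,-0.001,0.071],
  [-0.001,-0.001,0.074],
  [-0.001,-0.001,0.076],
  [-0.001,-0.001,0.078],
  [-0.001,-0.001,0.078],
], fingers=[1,1,1,1,1,1,1,1,1], turn=[0,0,0,0,0,0,0,0,0])

```text
time: 26.25
ee_pos: [0.5818, 0.0596, 0.0753]
tcp_rot: [-3.141, 0.001, 1.59]
contact_force: [-4.8, -3.3, 11.4]
finger_gap: 0.0594
```

Emit:
step_arm([
  [0,0,0],
  [0,0,0],
  [0,0,0],
  [0,0,0],
  [0,0,0],
], fingers=[0.2,0.15,0.15,0.15,0.15], turn=[0,0,0,0,0])

```text
time: 26.67
ee_pos: [0.5828, 0.0619, 0.0727]
tcp_rot: [3.141, -0.0, 1.592]
contact_force: [-0.5, 0.7, -0.6]
finger_gap: 0.0787
```

Emit:
step_arm([
  [0,0,-0.02],
  [0,0,-0.06],
  [0,0,-0.11],
  [0,0,-0.16],
  [0,0,-0.2],
  [0,0,-0.24],
  [0,0,-0.24],
  [0,0,-0.24],
], fingers=[0.15,0.15,0.15,0.1,0,0,0,0], turn=[0,0,0,0,0,0,0,0])

```text
time: 27.33
ee_pos: [0.5835, 0.0615, 0.2546]
tcp_rot: [3.137, -0.001, 1.592]
contact_force: [0.5, 0.6, -0.6]
finger_gap: 0.0927
```

```bash
python3 chk.py w17.png wrist cup,.583,.0612,.03; python3 mv.py .5035 .277 .19 119
```

```text
cup [0.583, 0.0612] -> [0.5832 0.0618] 0.769
t 27.38 [0.5822 0.0616 0.2527] 91.2 q [-0.37  0.48  0.36  1.54 -0.18  1.15  0.05] gap 0.0929 F [-0.1  1.3 -0.8]
([0.2893, -0.099, 0.0837], np.float64(-0.0772), np.float64(5.701145980585104))
```

View pics/w17.png

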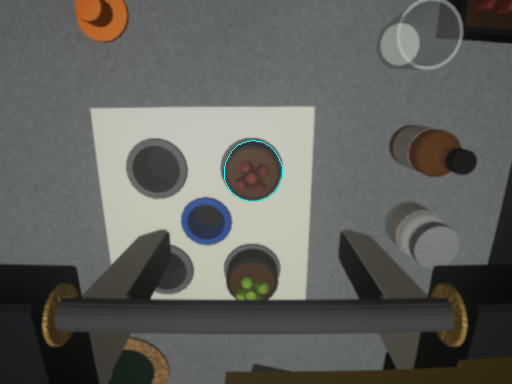

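```bash
python3 mv.py .5035 .277 .185 91.2
```

```text
t 27.38 [0.5822 0.0616 0.2527] 91.2 q [-0.37  0.48  0.36  1.54 -0.18  1.15  0.05] gap 0.0929 F [-0.1  1.3 -0.8]
([0.2893, -0.099, 0.0903], np.float64(0.0), np.float64(5.73393015478274))
```

Emit:
step_arm([
  [0.289,-0.099,0.09],
  [0.289,-0.099,0.09],
  [0.289,-0.099,0.09],
  [0.289,-0.099,0.09],
  [0.289,-0.099,0.09],
  [0.289,-0.099,0.09],
  [0.289,-0.099,0.09],
  [0.289,-0.099,0.09],
  [0.289,-0.099,0.09],
  [0.289,-0.099,0.09],
], fingers=[0,0,0,0,0,0,0,0,0,0], turn=[0,0,0,0,0,0,0,0,0,0])

```text
time: 28.22
ee_pos: [0.5042, 0.2744, 0.1848]
tcp_rot: [-3.141, 0.002, 1.588]
contact_force: [0.2, -0.4, 1.3]
finger_gap: 0.0931
```

```bash
python3 cups.py w18.png wrist cup,.5035,.277 cup,.409,.331;  python3 mv.py .5035 .277 .0445 91.2
```

```text
[0.5042 0.2744 0.1848] 0.01
cup [0.5035, 0.277] -> [0.5038 0.2773] 0.913
cup [0.409, 0.331] -> [0.4102 0.3316] 0.917
t 28.27 [0.5044 0.2744 0.1851] 90.99 q [-0.74  0.52  0.32  1.67 -0.19  0.97 -0.34] gap 0.0928 F [ 0.7 -0.4 -0.6]
([0.0037, -0.0012, 0.1875], np.float64(-0.0006), np.float64(3.37287011376823))
```

View pics/w18.png

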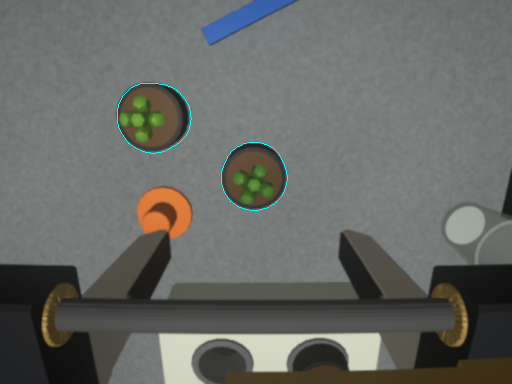

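Emit:
step_arm([
  [0.004,-0.001,0.05],
  [0.004,-0.001,0.1],
  [0.004,-0.001,0.14],
  [0.004,-0.001,0.165],
  [0.004,-0.001,0.18],
  [0.004,-0.001,0.1865],
  [0.004,-0.001,0.1865],
], fingers=[0,0,0,0,0,0,0], turn=[0,0,0,0,0,0,0])

```text
time: 28.85
ee_pos: [0.5032, 0.2785, 0.045]
tcp_rot: [-3.141, 0.001, 1.59]
contact_force: [-0.7, -0.5, -0.1]
finger_gap: 0.0931
```

Emit:
step_arm([
  [0,0,0],
  [0,0,0],
  [0,0,0],
  [0,0,0],
  [0,0,0],
  [0,0,0],
  [0,0,0],
], fingers=[1,1,1,1,1,1,1], turn=[0,0,0,0,0,0,0])

```text
time: 29.43
ee_pos: [0.5031, 0.2798, 0.0458]
tcp_rot: [3.141, -0.001, 1.592]
contact_force: [-0.2, 0.3, 3.0]
finger_gap: 0.0597
```

Emit:
step_arm([
  [0,0,-0.02],
  [0,0,-0.05],
  [0,0,-0.1],
  [0,0,-0.15],
  [0,0,-0.2],
  [0,0,-0.21],
], fingers=[1,1,1,1,1,1], turn=[0,0,0,0,0,0])

```text
time: 29.93
ee_pos: [0.5062, 0.2807, 0.2092]
tcp_rot: [3.131, -0.006, 1.591]
contact_force: [0.1, 0.7, -1.0]
finger_gap: 0.0592
```

```bash
python3 mv.py .4758 -.0710 .195 91.25
```

```text
t 29.93 [0.5062 0.2807 0.2092] 91.17 q [-0.76  0.5   0.33  1.64 -0.18  1.02 -0.35] gap 0.0592 F [ 0.1  0.7 -1. ]
([-0.4682, -0.0503, 0.0158], np.float64(-0.0002), np.float64(8.473312490333537))
```

Emit:
step_arm([
  [-0.03,-0.003,0],
  [-0.08,-0.009,0],
  [-0.135,-0.015,0],
  [-0.19,-0.021,0],
  [-0.245,-0.027,0],
  [-0.3,-0.032,0],
  [-0.35,-0.038,0],
  [-0.4,-0.043,0],
  [-0.44,-0.047,0],
  [-0.465,-0.05,0],
], fingers=[1,1,1,1,1,1,1,1,1,1], turn=[0,0,0,0,0,0,0,0,0,0])

```text
time: 30.77
ee_pos: [0.4709, -0.0743, 0.2024]
tcp_rot: [-3.14, 0.002, 1.586]
contact_force: [0.8, -0.0, -1.2]
finger_gap: 0.0596
```

```bash
python3 mv.py .4761 -.0685 .133 91.25
```

```text
t 30.77 [ 0.4709 -0.0743  0.2024] 90.88 q [-0.18  0.36  0.4   1.91 -0.17  0.91  0.32] gap 0.0596 F [ 0.8 -0.  -1.2]
([0.0078, 0.0071, 0.0925], np.float64(-0.001), np.float64(1.6747572712825538))
```

Emit:
step_arm([
  [0.004,0.006,0.03],
  [0.004,0.006,0.06],
  [0.004,0.006,0.085],
  [0.004,0.006,0.092],
  [0.004,0.006,0.092],
  [0.004,0.006,0.092],
  [0.004,0.006,0.092],
], fingers=[1,1,1,1,1,1,1], turn=[0,0,0,0,0,0,0])

```text
time: 31.35
ee_pos: [0.4778, -0.067, 0.1347]
tcp_rot: [3.14, 0.0, 1.592]
contact_force: [-0.2, 0.8, -0.6]
finger_gap: 0.0591
```

```bash
python3 - <<'E'
from h import *
shot("wrist","w19.png")
E
python3 mv.py .4761 -.0685 .0745 91.25; python3 holes.py
```

```text
t 31.4 [ 0.4778 -0.067   0.1349] 91.19 q [-0.15  0.46  0.36  1.98 -0.23  0.73  0.36] gap 0.0594 F [ 0.4  0.  -1.4]
([-0.002, -0.0025, 0.0805], np.float64(-0.0002), np.float64(1.4487738781988893))
4 [ 281   80   81   82 5162] [ 0.5265 -0.006 ] pred [ 0.5278 -0.0066] diff [-0.0013  0.0006] rad 0.0298
1 [ 340  160  101   94 7195] [ 0.5886 -0.073 ] pred [ 0.5842 -0.0704] diff [ 0.0044 -0.0026] rad 0.0404
```

View pics/w19.png

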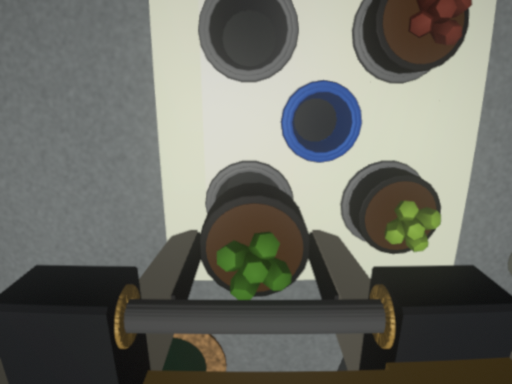

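Emit:
step_arm([
  [-0.002,-0.004,0.02],
  [-0.002,-0.004,0.04],
  [-0.002,-0.004,0.057],
  [-0.002,-0.004,0.068],
  [-0.002,-0.004,0.074],
  [-0.002,-0.004,0.077],
  [-0.002,-0.004,0.079],
  [-0.002,-0.004,0.081],
  [-0.002,-0.004,0.081],
], fingers=[1,1,1,1,1,1,1,1,1], turn=[0,0,0,0,0,0,0,0,0])

```text
time: 32.2
ee_pos: [0.4743, -0.069, 0.0756]
tcp_rot: [3.14, -0.0, 1.591]
contact_force: [-3.5, -1.0, 14.9]
finger_gap: 0.0594
```

Emit:
step_arm([
  [0,0,0],
  [0,0,0],
  [0,0,0],
  [0,0,0],
  [0,0,0],
], fingers=[0.2,0.15,0.15,0.15,0.15], turn=[0,0,0,0,0])

```text
time: 32.62
ee_pos: [0.4742, -0.0683, 0.0731]
tcp_rot: [3.141, 0.0, 1.592]
contact_force: [0.1, -0.4, 0.2]
finger_gap: 0.0785
```

Emit:
step_arm([
  [0,0,-0.02],
  [0,0,-0.06],
  [0,0,-0.11],
  [0,0,-0.16],
  [0,0,-0.2],
  [0,0,-0.24],
  [0,0,-0.24],
  [0,0,-0.24],
], fingers=[0.15,0.15,0.15,0.1,0,0,0,0], turn=[0,0,0,0,0,0,0,0])

```text
time: 33.28
ee_pos: [0.4749, -0.0685, 0.2544]
tcp_rot: [3.138, 0.0, 1.592]
contact_force: [0.0, 0.3, -1.4]
finger_gap: 0.0929
```

```bash
python3 chk.py w20.png wrist cup,.475,-.071,.03; python3 mv.py .410 .3315 .185 125
```

```text
cup [0.475, -0.071] -> [ 0.4741 -0.0716] 0.81
t 33.33 [ 0.4737 -0.0682  0.2529] 91.2 q [-0.21  0.31  0.42  1.82 -0.14  1.04  0.28] gap 0.0928 F [-0.1 -0.5  0.2]
([0.5345, -0.0737, 0.0906], np.float64(-0.0939), np.float64(9.840820617761498))
```

View pics/w20.png

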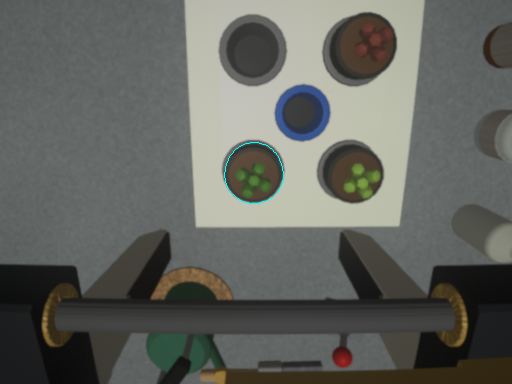

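```bash
python3 mv.py .410 .3315 .185 91.2
```

```text
t 33.33 [ 0.4737 -0.0682  0.2529] 91.2 q [-0.21  0.31  0.42  1.82 -0.14  1.04  0.28] gap 0.0928 F [-0.1 -0.5  0.2]
([0.5345, -0.0737, 0.0906], np.float64(0.0), np.float64(9.840820617761498))
```

Emit:
step_arm([
  [0.534,-0.074,0.05],
  [0.534,-0.074,0.05],
  [0.534,-0.074,0.09],
  [0.534,-0.074,0.09],
  [0.534,-0.074,0.09],
  [0.534,-0.074,0.09],
  [0.534,-0.074,0.09],
  [0.534,-0.074,0.09],
  [0.534,-0.074,0.09],
  [0.534,-0.074,0.09],
], fingers=[0,0,0,0,0,0,0,0,0,0], turn=[0,0,0,0,0,0,0,0,0,0])

```text
time: 34.17
ee_pos: [0.4076, 0.3331, 0.1828]
tcp_rot: [-3.137, 0.002, 1.594]
contact_force: [0.3, -0.4, -0.3]
finger_gap: 0.0928
```

Emit:
step_arm([
  [0,0,0],
  [0,0,0],
  [0,0,0],
], fingers=[0,0,0], turn=[0,0,0])

```text
time: 34.42
ee_pos: [0.4096, 0.3292, 0.184]
tcp_rot: [-3.139, 0.003, 1.591]
contact_force: [0.2, -0.4, -0.3]
finger_gap: 0.093
```

```bash
python3 cups.py w21.png wrist cup,.410,.3315 bung,.4085,.229;  python3 mv.py .410 .3315 .0445 91.2
```

```text
[0.4096 0.3292 0.184 ] 0.02
cup [0.41, 0.3315] -> [0.4081 0.3314] 0.915
bung [0.4085, 0.229] -> [0.4072 0.2293] 0.915
t 34.47 [0.4103 0.3287 0.1846] 91.04 q [-0.9   0.45  0.27  1.8  -0.15  0.91 -0.55] gap 0.0928 F [-0.2 -0.2  0.1]
([0.0043, -0.0, 0.1867], np.float64(-0.0004), np.float64(3.359528033025147))
```

View pics/w21.png

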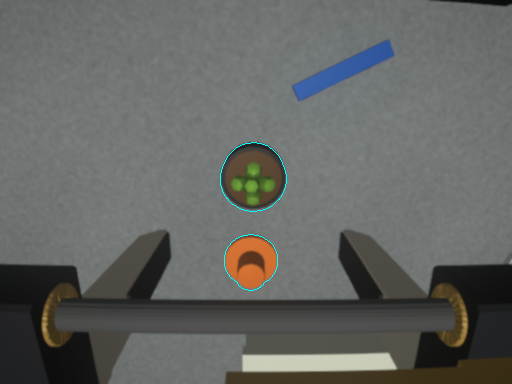

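Emit:
step_arm([
  [0.003,-0.002,0.05],
  [0.003,-0.002,0.1],
  [0.003,-0.002,0.14],
  [0.003,-0.002,0.165],
  [0.003,-0.002,0.18],
  [0.003,-0.002,0.186],
  [0.003,-0.002,0.186],
], fingers=[0,0,0,0,0,0,0], turn=[0,0,0,0,0,0,0])

```text
time: 35.05
ee_pos: [0.4089, 0.331, 0.0454]
tcp_rot: [-3.14, 0.002, 1.589]
contact_force: [-0.0, 0.5, -0.1]
finger_gap: 0.0928
```

Emit:
step_arm([
  [0,0,0],
  [0,0,0],
  [0,0,0],
  [0,0,0],
  [0,0,0],
  [0,0,0],
  [0,0,0],
], fingers=[1,1,1,1,1,1,1], turn=[0,0,0,0,0,0,0])

```text
time: 35.63
ee_pos: [0.4095, 0.3337, 0.0469]
tcp_rot: [3.14, -0.001, 1.592]
contact_force: [-1.0, -0.1, 8.1]
finger_gap: 0.0511
```

Emit:
step_arm([
  [0,0,-0.02],
  [0,0,-0.05],
  [0,0,-0.1],
  [0,0,-0.15],
  [0,0,-0.2],
  [0,0,-0.21],
], fingers=[1,1,1,1,1,1], turn=[0,0,0,0,0,0])

```text
time: 36.13
ee_pos: [0.4117, 0.3351, 0.2097]
tcp_rot: [3.132, -0.008, 1.591]
contact_force: [1.0, 0.9, 0.4]
finger_gap: 0.0106
```

```bash
python3 mv.py .472 .058 .195 91.25
```

```text
t 36.13 [0.4117 0.3351 0.2097] 91.17 q [-0.92  0.42  0.28  1.77 -0.14  0.96 -0.56] gap 0.0106 F [1.  0.9 0.4]
([-0.3712, 0.0726, 0.0175], np.float64(-0.0002), np.float64(6.809457874324842))
```

Run:
```python
from h import *
shot("wrist","w22.png"); s=shot("scene"); t=shot("top","t22.png")
cv2.imwrite("pics/s22.png",cv2.resize(s["color"][160:320,230:420],None,fx=4,fy=4,interpolation=2))
```

```text
(no output)
```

View pics/w22.png

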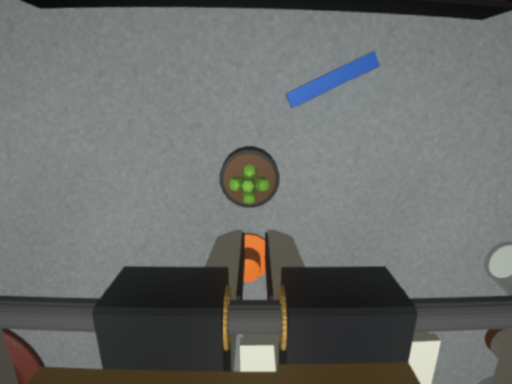

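View pics/s22.png

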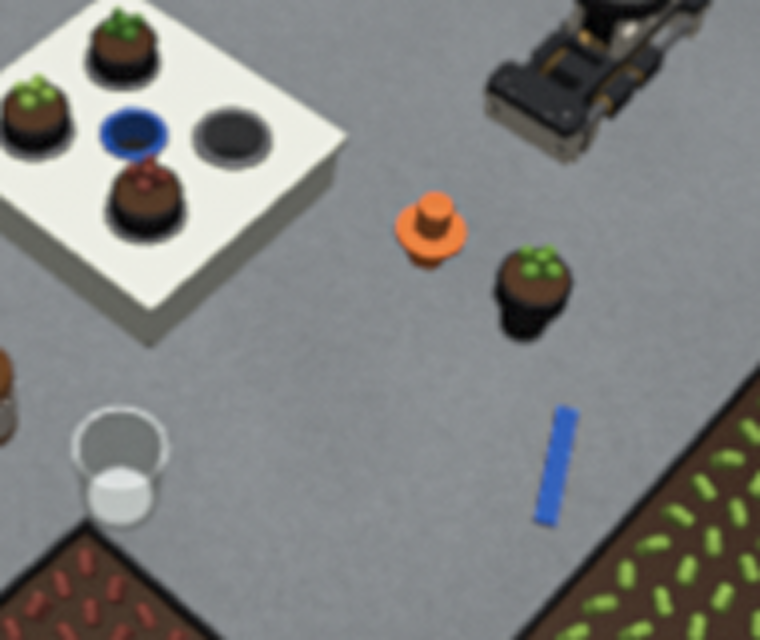

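Emit:
step_arm([
  [0,0,0.02],
  [0,0,0.02],
  [0,0,0.02],
  [0,0,0.02],
  [0,0,0.02],
  [0,0,0.02],
  [0,0,0.02],
  [0,0,0.02],
  [0,0,0.02],
  [0,0,0.02],
], fingers=[0,0,0,0,0,0,0,0,0,0], turn=[0,0,0,0,0,0,0,0,0,0], newtons=25)

```text
time: 37.12
ee_pos: [0.4087, 0.3331, 0.1887]
tcp_rot: [3.141, -0.0, 1.591]
contact_force: [-0.8, -0.6, 0.5]
finger_gap: 0.0636
```

```bash
python3 cups.py w23.png wrist cup,.410,.3315 ;  python3 mv.py .408 .3315 .042 91.2
```

```text
[0.4087 0.3331 0.1887] 0.0
cup [0.41, 0.3315] -> [0.408  0.3313] 0.911
t 37.17 [0.4086 0.3331 0.1887] 91.19 q [-0.91  0.44  0.28  1.8  -0.15  0.92 -0.55] gap 0.0673 F [-0.   0.6 -0. ]
([-0.0022, -0.0009, 0.1956], np.float64(-0.0), np.float64(3.5180351082815755))
```

View pics/w23.png

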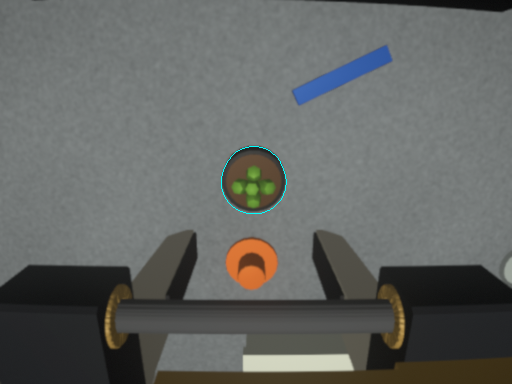

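Emit:
step_arm([
  [-0.002,-0.001,0.02],
  [-0.002,-0.001,0.04],
  [-0.002,-0.001,0.06],
  [-0.002,-0.001,0.09],
  [-0.002,-0.001,0.12],
  [-0.002,-0.001,0.15],
  [-0.002,-0.001,0.175],
  [-0.002,-0.001,0.188],
  [-0.002,-0.001,0.195],
  [-0.002,-0.001,0.195],
], fingers=[0,0,0,0,0,0,0,0,0,0], turn=[0,0,0,0,0,0,0,0,0,0])

```text
time: 38.0
ee_pos: [0.4077, 0.3313, 0.0417]
tcp_rot: [-3.14, 0.001, 1.591]
contact_force: [0.7, 0.7, -0.9]
finger_gap: 0.0932
```

Emit:
step_arm([
  [0,0,0],
  [0,0,0],
  [0,0,0],
  [0,0,0],
  [0,0,0],
  [0,0,0],
  [0,0,0],
], fingers=[1,1,1,1,1,1,1], turn=[0,0,0,0,0,0,0])

```text
time: 38.58
ee_pos: [0.4081, 0.3318, 0.0428]
tcp_rot: [3.141, -0.001, 1.592]
contact_force: [-1.0, -0.5, 2.7]
finger_gap: 0.061
```

Emit:
step_arm([
  [0,0,-0.02],
  [0,0,-0.05],
  [0,0,-0.1],
  [0,0,-0.15],
  [0,0,-0.2],
  [0,0,-0.21],
], fingers=[1,1,1,1,1,1], turn=[0,0,0,0,0,0])

```text
time: 39.08
ee_pos: [0.411, 0.3334, 0.2057]
tcp_rot: [3.133, -0.007, 1.591]
contact_force: [1.2, 0.8, -1.5]
finger_gap: 0.0611
```

```bash
python3 mv.py .472 .059 .195 91.25
```

```text
t 39.08 [0.411  0.3334 0.2057] 91.16 q [-0.92  0.42  0.29  1.78 -0.14  0.95 -0.55] gap 0.0611 F [ 1.2  0.8 -1.5]
([-0.3676, 0.0738, 0.0122], np.float64(-0.0002), np.float64(6.746728267684294))
```

Emit:
step_arm([
  [-0.03,0.006,0],
  [-0.08,0.016,0],
  [-0.13,0.026,0],
  [-0.18,0.036,0],
  [-0.23,0.046,0],
  [-0.28,0.056,0],
  [-0.325,0.065,0],
  [-0.355,0.071,0],
  [-0.366,0.074,0],
  [-0.366,0.074,0],
], fingers=[1,1,1,1,1,1,1,1,1,1], turn=[0,0,0,0,0,0,0,0,0,0])

```text
time: 39.92
ee_pos: [0.4689, 0.0558, 0.1992]
tcp_rot: [-3.14, 0.001, 1.586]
contact_force: [-0.2, 0.8, -1.2]
finger_gap: 0.061
```

```bash
python3 mv.py .472 .0585 .13 91.25
```

```text
t 39.92 [0.4689 0.0558 0.1992] 90.89 q [-0.42  0.35  0.35  1.92 -0.15  0.89  0.02] gap 0.061 F [-0.2  0.8 -1.2]
([0.0037, 0.0043, 0.0923], np.float64(-0.001), np.float64(1.662977322666427))
```

Emit:
step_arm([
  [0.002,0.003,0.03],
  [0.002,0.003,0.06],
  [0.002,0.003,0.085],
  [0.002,0.003,0.092],
  [0.002,0.003,0.092],
  [0.002,0.003,0.092],
  [0.002,0.003,0.092],
], fingers=[1,1,1,1,1,1,1], turn=[0,0,0,0,0,0,0])

```text
time: 40.5
ee_pos: [0.4721, 0.0607, 0.1318]
tcp_rot: [3.14, -0.001, 1.593]
contact_force: [0.2, 0.7, -1.4]
finger_gap: 0.0611
```

```bash
python3 - <<'E'
from h import *
shot("wrist","w24.png")
E
python3 mv.py .4718 .0583 .073 91.25
```

```text
t 40.55 [0.4722 0.0605 0.1319] 91.23 q [-0.39  0.45  0.31  2.   -0.21  0.71  0.07] gap 0.0611 F [-0.4  0.  -1.1]
([-0.0029, -0.0008, 0.0785], np.float64(-0.0), np.float64(1.4130078385993283))
```

View pics/w24.png

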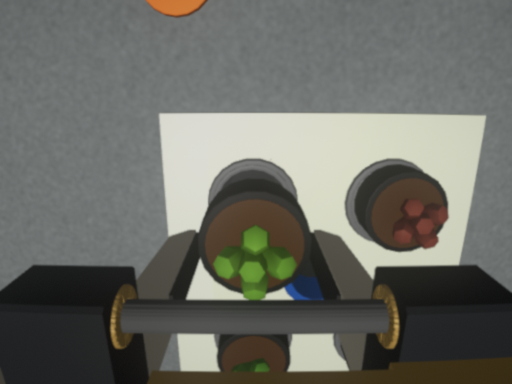

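Emit:
step_arm([
  [-0.002,-0.001,0.02],
  [-0.002,-0.001,0.04],
  [-0.002,-0.001,0.057],
  [-0.002,-0.001,0.067],
  [-0.002,-0.001,0.073],
  [-0.002,-0.001,0.076],
  [-0.002,-0.001,0.078],
  [-0.002,-0.001,0.079],
  [-0.002,-0.001,0.079],
], fingers=[1,1,1,1,1,1,1,1,1], turn=[0,0,0,0,0,0,0,0,0])

```text
time: 41.3
ee_pos: [0.4709, 0.0578, 0.0728]
tcp_rot: [3.141, -0.0, 1.591]
contact_force: [-3.0, -2.1, 3.9]
finger_gap: 0.0606
```

Emit:
step_arm([
  [0,0,0],
  [0,0,0],
  [0,0,0],
  [0,0,0],
  [0,0,0],
], fingers=[0.2,0.15,0.15,0.15,0.15], turn=[0,0,0,0,0])

```text
time: 41.72
ee_pos: [0.4708, 0.0585, 0.0716]
tcp_rot: [3.141, -0.0, 1.592]
contact_force: [0.4, -0.1, 0.0]
finger_gap: 0.0785
```

Emit:
step_arm([
  [0,0,-0.02],
  [0,0,-0.06],
  [0,0,-0.11],
  [0,0,-0.16],
  [0,0,-0.2],
  [0,0,-0.24],
  [0,0,-0.24],
  [0,0,-0.24],
], fingers=[0.15,0.15,0.15,0.1,0,0,0,0], turn=[0,0,0,0,0,0,0,0])

```text
time: 42.38
ee_pos: [0.4715, 0.0585, 0.253]
tcp_rot: [3.138, -0.001, 1.592]
contact_force: [-0.1, -0.7, -0.1]
finger_gap: 0.0932
```

```bash
python3 chk.py w25.png wrist cup,.4718,.0583,.03
python3 - <<'E'
from h import *
s=shot("scene")
cv2.imwrite("pics/s25.png",cv2.resize(s["color"][120:280,190:380],None,fx=4,fy=4,interpolation=2))
E
python3 mv.py .408 .2293 .185 91.2
```

```text
cup [0.4718, 0.0583] -> [0.471  0.0581] 0.758
t 42.48 [0.4696 0.0584 0.2505] 91.2 q [-0.45  0.3   0.37  1.84 -0.12  1.03 -0.01] gap 0.093 F [-0.4  0.2 -0.6]
([0.2296, -0.0772, 0.0875], np.float64(0.0), np.float64(4.632179299211342))
```

View pics/w25.png

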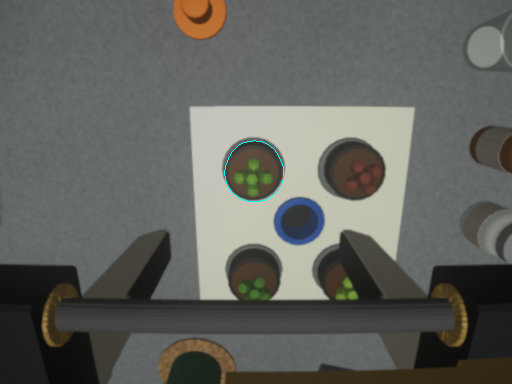

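View pics/s25.png

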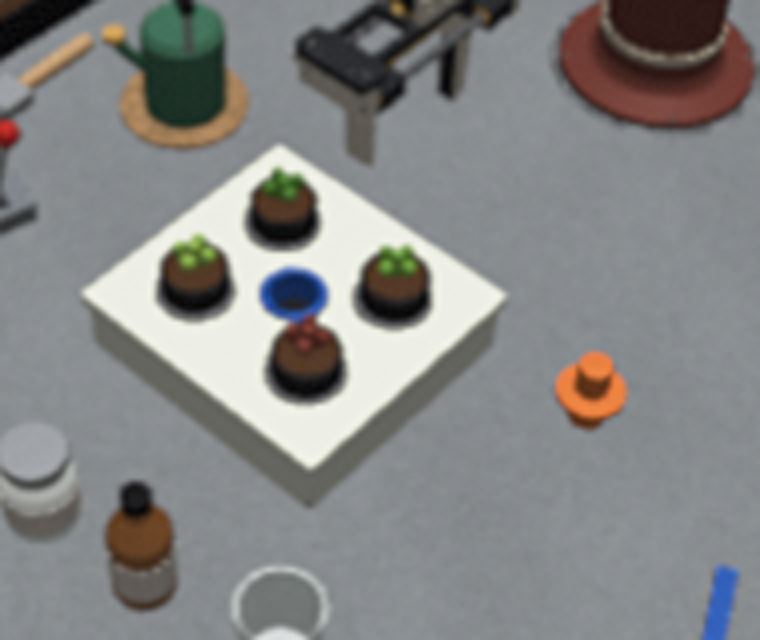

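Emit:
step_arm([
  [0.2296,-0.077,0.0875],
  [0.2296,-0.077,0.0875],
  [0.2296,-0.077,0.0875],
  [0.2296,-0.077,0.0875],
  [0.2296,-0.077,0.0875],
  [0.2296,-0.077,0.0875],
  [0.2296,-0.077,0.0875],
  [0.2296,-0.077,0.0875],
  [0.2296,-0.077,0.0875],
], fingers=[0,0,0,0,0,0,0,0,0], turn=[0,0,0,0,0,0,0,0,0])

```text
time: 43.23
ee_pos: [0.4099, 0.2274, 0.1858]
tcp_rot: [-3.141, 0.001, 1.588]
contact_force: [-0.7, -0.4, -0.4]
finger_gap: 0.093
```

```bash
python3 cups.py w26.png wrist bung,.408,.2293;  python3 mv.py .408 .2293 .0415 91.2
```

```text
[0.4099 0.2274 0.1858] 0.01
bung [0.408, 0.2293] -> [0.4076 0.2288] 0.947
t 43.28 [0.41   0.2275 0.186 ] 90.99 q [-0.77  0.36  0.29  1.95 -0.14  0.85 -0.39] gap 0.0932 F [0.2 0.1 0.2]
([0.0025, -0.0027, 0.1927], np.float64(-0.0006), np.float64(3.465711328472912))
```

View pics/w26.png

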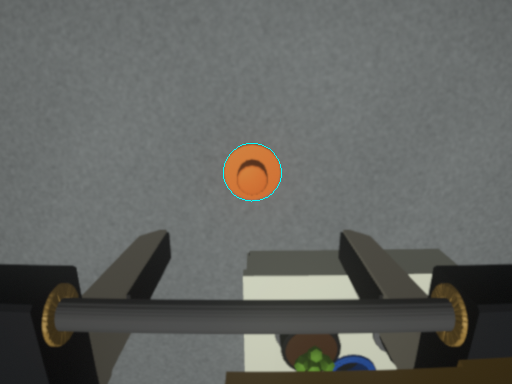

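Emit:
step_arm([
  [0.002,-0.003,0.05],
  [0.002,-0.003,0.1],
  [0.002,-0.003,0.14],
  [0.002,-0.003,0.17],
  [0.002,-0.003,0.186],
  [0.002,-0.003,0.192],
  [0.002,-0.003,0.192],
], fingers=[0,0,0,0,0,0,0], turn=[0,0,0,0,0,0,0])

```text
time: 43.87
ee_pos: [0.4072, 0.2294, 0.0414]
tcp_rot: [-3.14, 0.001, 1.589]
contact_force: [0.0, 0.7, 0.6]
finger_gap: 0.0929
```

Emit:
step_arm([
  [0,0,0],
  [0,0,0],
  [0,0,0],
  [0,0,0],
  [0,0,0],
  [0,0,0],
  [0,0,0],
  [0,0,0],
  [0,0,0],
], fingers=[1,1,1,1,1,1,1,1,1], turn=[0,0,0,0,0,0,0,0,0])

```text
time: 44.62
ee_pos: [0.407, 0.2307, 0.042]
tcp_rot: [3.142, 0.0, 1.592]
contact_force: [0.1, -0.8, 0.8]
finger_gap: 0.0376
```

Emit:
step_arm([
  [0,0,-0.02],
  [0,0,-0.05],
  [0,0,-0.1],
  [0,0,-0.15],
  [0,0,-0.2],
  [0,0,-0.22],
], fingers=[1,1,1,1,1,1], turn=[0,0,0,0,0,0])

```text
time: 45.12
ee_pos: [0.4093, 0.2316, 0.2116]
tcp_rot: [3.135, -0.004, 1.591]
contact_force: [0.3, 0.0, -0.3]
finger_gap: 0.0013
```

```bash
python3 mv.py .528 -.0055 .205 91.25
```

```text
t 45.12 [0.4093 0.2316 0.2116] 91.16 q [-0.79  0.33  0.31  1.92 -0.13  0.91 -0.4 ] gap 0.0013 F [ 0.3  0.  -0.3]
([-0.3193, 0.1518, 0.0085], np.float64(-0.0002), np.float64(6.360834519858776))
```

Emit:
step_arm([
  [0,0,0.02],
  [0,0,0.02],
  [0,0,0.02],
  [0,0,0.02],
  [0,0,0.02],
  [0,0,0.02],
  [0,0,0.02],
  [0,0,0.02],
  [0,0,0.02],
  [0,0,0.02],
], fingers=[0,0,0,0,0,0,0,0,0,0], turn=[0,0,0,0,0,0,0,0,0,0], newtons=30)

```text
time: 45.95
ee_pos: [0.407, 0.2307, 0.1919]
tcp_rot: [-3.141, 0.0, 1.592]
contact_force: [0.3, 0.9, -0.5]
finger_gap: 0.0632
```

```bash
python3 cups.py w27.png wrist bung,.408,.2293;  python3 mv.py .408 .2293 .0415 91.2
```

```text
[0.407  0.2307 0.1919] 0.0
bung [0.408, 0.2293] -> [0.4074 0.2283] 0.948
t 46.0 [0.407  0.2307 0.1919] 91.18 q [-0.79  0.35  0.3   1.94 -0.14  0.86 -0.39] gap 0.067 F [-0.4 -0.9  0.7]
([-0.0018, 0.0013, 0.2006], np.float64(-0.0), np.float64(3.607982094469201))
```

View pics/w27.png

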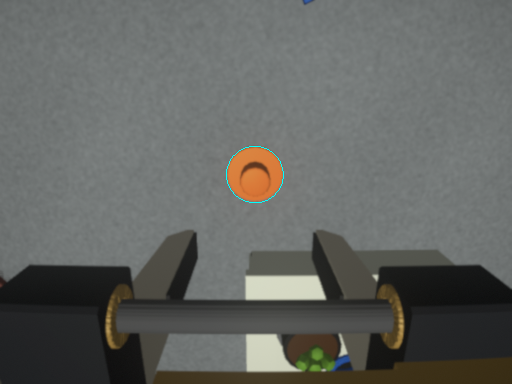

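Undisturbed. Retry, keeping the fingers at half opening and waiting for full closure.

Emit:
step_arm([
  [-0.002,0.001,0.05],
  [-0.002,0.001,0.1],
  [-0.002,0.001,0.14],
  [-0.002,0.001,0.17],
  [-0.002,0.001,0.19],
  [-0.002,0.001,0.198],
  [-0.002,0.001,0.2],
  [-0.002,0.001,0.2],
], fingers=[0.35,0.35,0.35,0.35,0.35,0.35,0.35,0.35], turn=[0,0,0,0,0,0,0,0])

```text
time: 46.67
ee_pos: [0.4082, 0.2293, 0.0422]
tcp_rot: [3.141, -0.0, 1.591]
contact_force: [1.0, -0.1, -0.5]
finger_gap: 0.0605
```

Emit:
step_arm([
  [0,0,0],
  [0,0,0],
  [0,0,0],
  [0,0,0],
  [0,0,0],
  [0,0,0],
  [0,0,0],
  [0,0,0],
  [0,0,0],
  [0,0,0],
], fingers=[1,1,1,1,1,1,1,1,1,1], turn=[0,0,0,0,0,0,0,0,0,0])

```text
time: 47.5
ee_pos: [0.4079, 0.2294, 0.0423]
tcp_rot: [3.141, -0.0, 1.592]
contact_force: [-1.0, 0.5, 5.6]
finger_gap: 0.0287
```

Emit:
step_arm([
  [0,0,-0.02],
  [0,0,-0.05],
  [0,0,-0.1],
  [0,0,-0.15],
  [0,0,-0.2],
  [0,0,-0.22],
], fingers=[1,1,1,1,1,1], turn=[0,0,0,0,0,0])

```text
time: 48.0
ee_pos: [0.4098, 0.2299, 0.211]
tcp_rot: [3.135, -0.004, 1.591]
contact_force: [1.5, 1.5, -2.6]
finger_gap: 0.029
```

```bash
python3 mv.py .528 -.0055 .205 91.25
```

```text
t 48.0 [0.4098 0.2299 0.211 ] 91.16 q [-0.8   0.33  0.32  1.92 -0.13  0.91 -0.39] gap 0.029 F [ 1.5  1.5 -2.6]
([-0.3171, 0.1511, 0.0079], np.float64(-0.0002), np.float64(6.319127250020163))
```

Emit:
step_arm([
  [-0.03,0.014,0],
  [-0.075,0.036,0],
  [-0.12,0.057,0],
  [-0.165,0.079,0],
  [-0.21,0.1,0],
  [-0.25,0.119,0],
  [-0.285,0.136,0],
  [-0.31,0.147,0],
  [-0.314,0.151,0],
  [-0.314,0.151,0],
], fingers=[1,1,1,1,1,1,1,1,1,1], turn=[0,0,0,0,0,0,0,0,0,0])

```text
time: 48.83
ee_pos: [0.5258, -0.0054, 0.2062]
tcp_rot: [-3.14, 0.001, 1.588]
contact_force: [0.2, 1.2, -0.9]
finger_gap: 0.0288
```

```bash
python3 mv.py .528 -.0055 .13 91.25
```

```text
t 48.83 [ 0.5258 -0.0054  0.2062] 90.99 q [-0.28  0.43  0.37  1.78 -0.18  0.97  0.18] gap 0.0288 F [ 0.2  1.2 -0.9]
([-0.0001, 0.0031, 0.1016], np.float64(-0.0007), np.float64(1.827469748049208))
```

Emit:
step_arm([
  [0,0.002,0.03],
  [0,0.002,0.06],
  [0,0.002,0.085],
  [0,0.002,0.098],
  [0,0.002,0.1],
  [0,0.002,0.1],
  [0,0.002,0.1],
], fingers=[1,1,1,1,1,1,1], turn=[0,0,0,0,0,0,0])

```text
time: 49.42
ee_pos: [0.528, -0.0032, 0.1328]
tcp_rot: [3.14, -0.0, 1.592]
contact_force: [0.1, -0.3, -1.4]
finger_gap: 0.0287
```

```bash
python3 - <<'E'
from h import *
shot("wrist","w28.png")
s=shot("scene")
cv2.imwrite("pics/s28.png",cv2.resize(s["color"][120:280,190:380],None,fx=4,fy=4,interpolation=2))
E
python3 mv.py .528 -.0055 .082 91.25
```

```text
t 49.52 [ 0.5283 -0.0037  0.1331] 91.2 q [-0.26  0.52  0.33  1.87 -0.23  0.79  0.22] gap 0.0288 F [-0.1 -0.2 -1.6]
([-0.0024, -0.0006, 0.0682], np.float64(-0.0001), np.float64(1.2273154479921606))
```

View pics/w28.png

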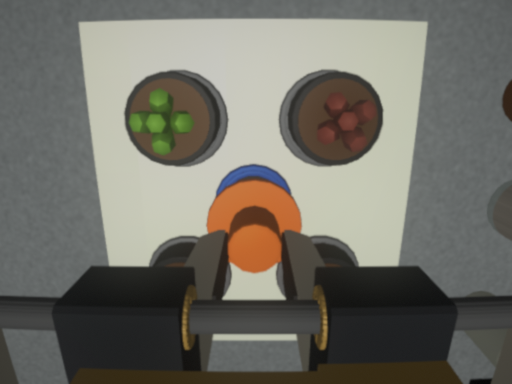

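View pics/s28.png

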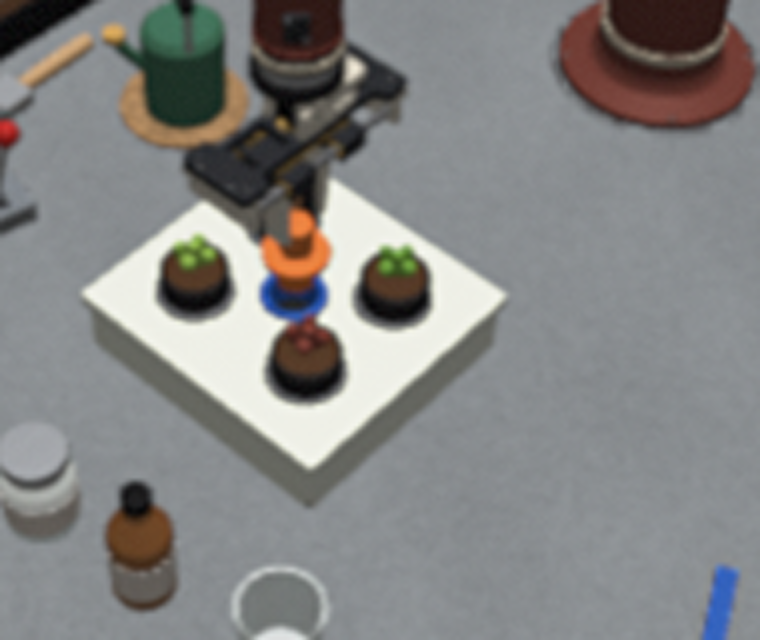

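Emit:
step_arm([
  [-0.001,0,0.02],
  [-0.001,0,0.035],
  [-0.001,0,0.048],
  [-0.001,0,0.057],
  [-0.001,0,0.063],
  [-0.001,0,0.067],
  [-0.001,0,0.069],
  [-0.001,0,0.07],
], fingers=[1,1,1,1,1,1,1,1], turn=[0,0,0,0,0,0,0,0])

```text
time: 50.18
ee_pos: [0.5274, -0.0049, 0.0821]
tcp_rot: [3.141, -0.001, 1.591]
contact_force: [-6.8, 0.9, 20.8]
finger_gap: 0.029
```

Emit:
step_arm([
  [0,0,0],
  [0,0,0],
  [0,0,0],
  [0,0,0],
  [0,0,0],
  [0,0,0],
], fingers=[0.5,0.5,0.5,0.5,0.5,0.5], turn=[0,0,0,0,0,0])

```text
time: 50.68
ee_pos: [0.5274, -0.0046, 0.0793]
tcp_rot: [-3.141, 0.0, 1.592]
contact_force: [0.0, 0.1, -0.4]
finger_gap: 0.0461
```

Emit:
step_arm([
  [0,0,-0.02],
  [0,0,-0.06],
  [0,0,-0.11],
  [0,0,-0.16],
  [0,0,-0.2],
  [0.05,0,-0.24],
  [0.1,0,-0.26],
  [0.1,0,-0.26],
], fingers=[0.5,0.5,0.5,0.5,0.5,0.5,0.5,0.5], turn=[0,0,0,0,0,0,0,0])

```text
time: 51.35
ee_pos: [0.5275, 0.0792, 0.2778]
tcp_rot: [3.135, -0.007, 1.602]
contact_force: [0.6, 1.7, 0.3]
finger_gap: 0.0465
```

```bash
python3 mv.py; python3 chk.py w29.png wrist bung,.528,-.0055,.04 cup,.4718,.0583,.03 cup,.583,.0605,.03 cup,.4745,-.0715,.03 cup,.5842,-.0698,.03
python3 - <<'E'
from h import *
s=shot("scene"); im=s["color"].copy()
for k,x,y,z in [("bung",.528,-.0055,.04),("cup",.4718,.0583,.03),("cup",.583,.0605,.03),("cup",.4745,-.0715,.03),("cup",.5842,-.0698,.03)]:
    sl=sil(s,PROF[k],x,y,z).astype(np.uint8)
    cv2.drawContours(im,cv2.findContours(sl,cv2.RETR_EXTERNAL,cv2.CHAIN_APPROX_NONE)[0],-1,(255,255,0),1)
a=np.hstack([s["color"][150:250,200:320],im[150:250,200:320]])
cv2.imwrite("pics/s29.png",cv2.resize(a,None,fx=3.3,fy=5,interpolation=2))
E
```

```text
t 51.35 [0.5275 0.0792 0.2778] 91.8 q [-0.44  0.37  0.37  1.65 -0.15  1.14 -0.  ] gap 0.0465 F [0.6 1.7 0.3]
bung [0.528, -0.0055] -> [ 0.5278 -0.0068] 0.901
cup [0.4718, 0.0583] -> [0.4718 0.0586] 0.666
cup [0.583, 0.0605] -> [0.583  0.0605] 0.873
cup [0.4745, -0.0715] -> [ 0.4755 -0.0854] 0.766
cup [0.5842, -0.0698] -> [ 0.5874 -0.0836] 0.779
```

View pics/w29.png

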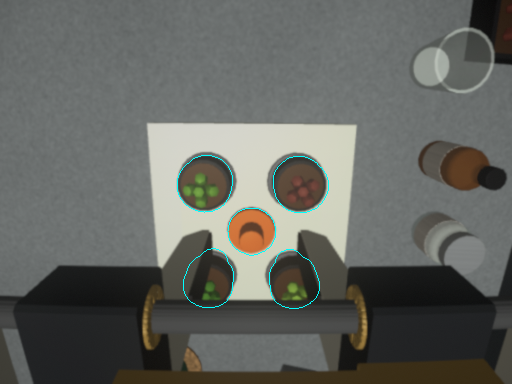

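View pics/s29.png

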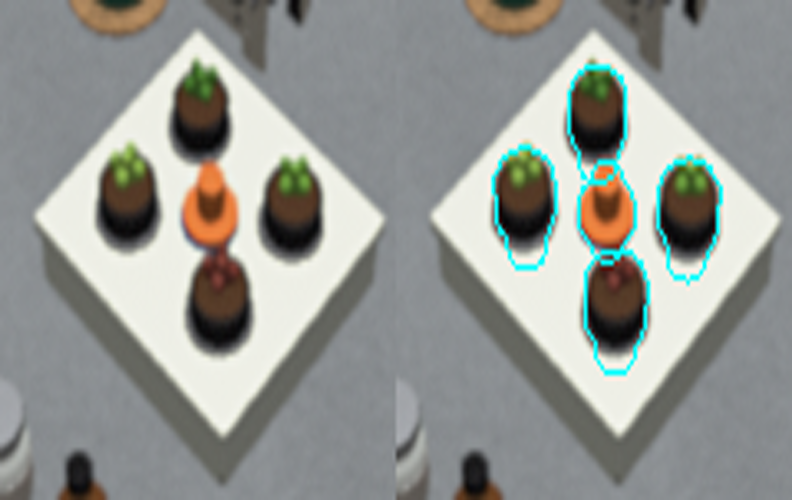

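```bash
python3 mv.py .59 -.32 .25 20
```

```text
t 51.45 [0.526  0.0731 0.2749] 91.51 q [-0.44  0.37  0.37  1.66 -0.15  1.14  0.  ] gap 0.0463 F [-1.  -0.6 -0.3]
([-0.5263, 0.0715, 0.0327], np.float64(0.1986), np.float64(9.987402708752514))
```

Emit:
step_arm([
  [-0.526,0.0715,0.03],
  [-0.526,0.0715,0.03],
  [-0.526,0.0715,0.03],
  [-0.526,0.0715,0.03],
  [-0.526,0.0715,0.03],
  [-0.526,0.0715,0.03],
  [-0.526,0.0715,0.03],
  [-0.526,0.0715,0.03],
  [-0.526,0.0715,0.03],
  [-0.526,0.0715,0.03],
], fingers=[1,1,1,1,1,1,1,1,1,1], turn=[0.2,0.2,0.2,0.2,0.2,0.2,0.2,0.2,0.2,0.2])

```text
time: 52.28
ee_pos: [0.5839, -0.3305, 0.2501]
tcp_rot: [3.14, 0.006, 0.327]
contact_force: [-0.4, -0.3, -0.1]
finger_gap: 0.0006
```

Emit:
step_arm([
  [0,0,0],
  [0,0,0],
  [0,0,0],
  [0,0,0],
], fingers=[1,1,1,1], turn=[0,0,0,0])

```text
time: 52.62
ee_pos: [0.5877, -0.3214, 0.2516]
tcp_rot: [-3.14, -0.0, 0.344]
contact_force: [0.2, 0.1, -0.5]
finger_gap: 0.0008
```

```bash
python3 mv.py
python3 - <<'E'
from h import *
p=shot("wrist","w30.png"); np.save("w30.npy",p["w2c"])
shot("top","t30.png")
for t in ["lever_base","lever"]: print(t,[(d["conf"],d["extent"]) for d in r.spot_in(p,t)])
E
```

```text
t 52.62 [ 0.5877 -0.3214  0.2516] 19.71 q [ 0.12  0.69  0.69  1.29 -0.43  1.32 -0.42] gap 0.0008 F [ 0.2  0.1 -0.5]
lever_base [(0.83, [226.8, 106.5, 289.0, 180.9]), (0.74, [0.0, 16.2, 132.3, 253.5])]
lever [(0.75, [231.7, 138.0, 259.6, 177.0])]
```

View pics/w30.png

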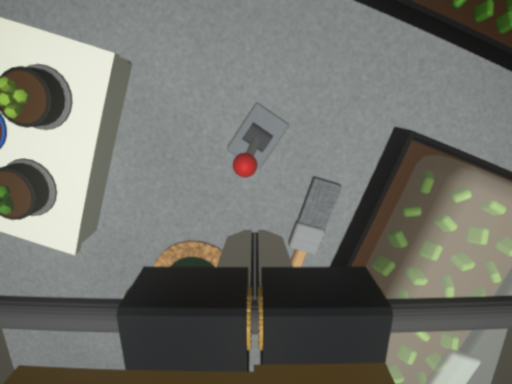

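View pics/t30.png

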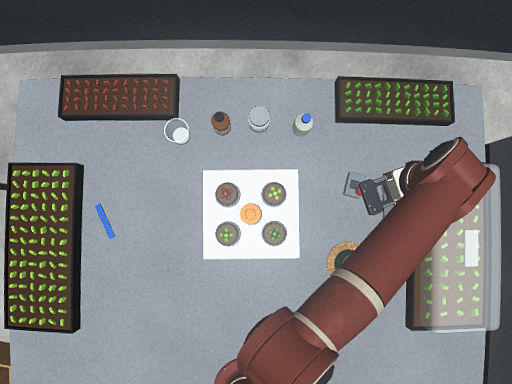

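Run:
```python
import cv2
a=cv2.imread("pics/w30.png")[90:200,200:310]
cv2.imwrite("pics/w30c.png",cv2.resize(a,None,fx=5,fy=5,interpolation=2))
```

```text
(no output)
```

View pics/w30c.png

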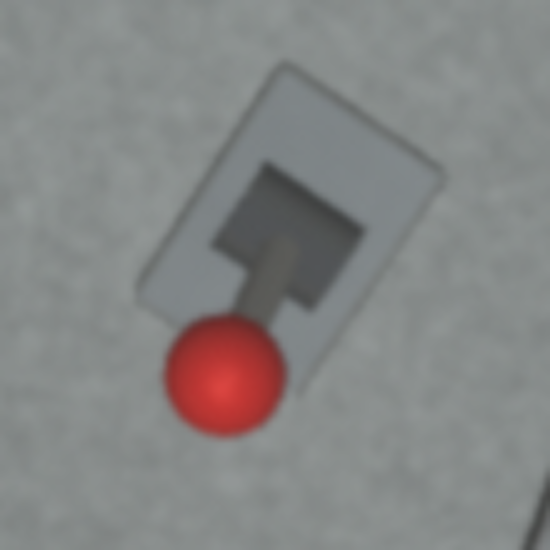

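Run:
```python
from h import *
p=shot("wrist"); p["w2c"]=np.load("w30.npy")
f=lambda L:np.array(L)/5+[200,90]
X=unproj(p,f([[283,62],[445,178],[135,290]]),.025); print(X.round(4))
print(np.linalg.norm(X[1]-X[0]),np.linalg.norm(X[2]-X[0]))
c=(X[1]+X[2])/2; print("centre",c)
d=X[0]-X[2]; psi=np.arctan2(d[1],d[0]); e=X[1]-X[0]; print("psi",np.degrees(psi),np.degrees(np.arctan2(e[1],e[0]))+90)
b=unproj(p,f([[225,376]]),.022+.08*np.cos(.5))[0]; print("ball",b, "pred",c[:2]-.08*np.sin(.5)*np.array([np.cos(psi),np.sin(psi)]), "from ball dir",np.degrees(np.arctan2(*(c-b)[1::-1])),np.linalg.norm((c-b)[:2]))
```

```text
[[ 0.6567 -0.3004  0.025 ]
 [ 0.6441 -0.3472  0.025 ]
 [ 0.5923 -0.2844  0.025 ]]
0.04839070160832456 0.06634448930668752
centre [ 0.61822753 -0.3157654   0.025     ]
psi -14.037417043741266 -15.058931714257824
ball [ 0.59269406 -0.31003926  0.0922066 ] pred [ 0.58101883 -0.30646241] from ball dir -12.640013651034241 0.02616766591407549
```

Run:
```python
from h import *
p=shot("top")
f=lambda L:np.array(L)/7+[330,160]
print(unproj(p,f([[212,220]]),.0922),unproj(p,f([[134,90],[248,112],[100,238],[178,172]]),.025))
im=cv2.imread("pics/scene0.png")
s=shot("scene")
f=lambda L:np.array(L)/7+[165,130]
print("scene ball",unproj(s,f([[186,163]]),.0922),"blk", unproj(s,f([[90,285],[238,295],[165,280]]),.025))
```

```text
[[ 0.59170495 -0.31058487  0.0922    ]] [[ 0.65122295 -0.29621189  0.025     ]
 [ 0.64263904 -0.34552268  0.025     ]
 [ 0.58807188 -0.28138727  0.025     ]
 [ 0.61655981 -0.31502951  0.025     ]]
scene ball [[ 0.59041532 -0.31288944  0.0922    ]] blk [[ 0.64770563 -0.33643585  0.025     ]
 [ 0.59663194 -0.27367688  0.025     ]
 [ 0.61700001 -0.31027265  0.025     ]]
```

```bash
python3 mv.py .543 -.297 .2 -14
```

```text
t 52.97 [ 0.5878 -0.3223  0.2523] 19.63 q [ 0.12  0.69  0.69  1.29 -0.43  1.32 -0.42] gap 0.0006 F [ 0.5 -0.6  0.1]
([-0.045, -0.0519, 0.0697], np.float64(0.0934), np.float64(4.696451196614138))
```

Emit:
step_arm([
  [-0.045,-0.052,0.07],
  [-0.045,-0.052,0.07],
  [-0.045,-0.052,0.07],
  [-0.045,-0.052,0.07],
  [-0.045,-0.052,0.07],
  [-0.045,-0.052,0.07],
  [-0.045,-0.052,0.07],
  [-0.045,-0.052,0.07],
], fingers=[1,1,1,1,1,1,1,1], turn=[0.0934,0.0934,0.0934,0.0934,0.0934,0.0934,0.0934,0.0934])

```text
time: 53.63
ee_pos: [0.5429, -0.2975, 0.1996]
tcp_rot: [3.141, -0.0, -0.243]
contact_force: [0.7, -0.1, 0.5]
finger_gap: 0.0006
```

```bash
python3 mv.py .543 -.297 .083 -14
python3 - <<'E'
from h import *
shot("wrist","w31.png")
E
```

```text
t 53.63 [ 0.5429 -0.2975  0.1996] -13.92 q [ 0.    0.69  0.85  1.53 -0.54  1.17 -0.86] gap 0.0006 F [ 0.7 -0.1  0.5]
([-0.0001, -0.0006, 0.1555], np.float64(0.0002), np.float64(2.7970958427021864))
```

View pics/w31.png

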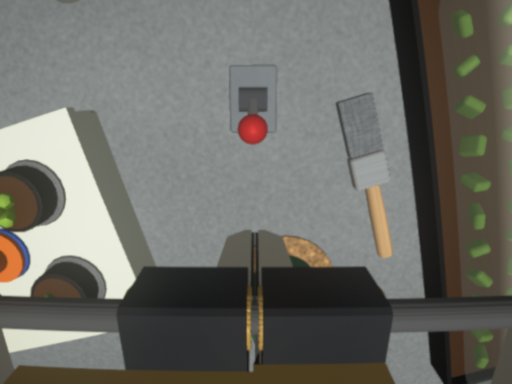

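Emit:
step_arm([
  [0,0,0.05],
  [0,0,0.1],
  [0,0,0.14],
  [0,0,0.155],
  [0,0,0.155],
  [0,0,0.155],
], fingers=[1,1,1,1,1,1], turn=[0,0,0,0,0,0])

```text
time: 54.18
ee_pos: [0.5432, -0.2983, 0.084]
tcp_rot: [3.141, -0.001, -0.245]
contact_force: [0.4, -0.1, -0.1]
finger_gap: 0.0005
```

```bash
python3 mv.py .635 -.3199 .083 -14
python3 - <<'E'
from h import *
shot("wrist","w32.png")
E
```

```text
t 54.18 [ 0.5432 -0.2983  0.084 ] -14.04 q [ 0.04  0.81  0.76  1.66 -0.66  0.95 -0.77] gap 0.0005 F [ 0.4 -0.1 -0.1]
([0.1258, -0.0018, 0.0015], np.float64(-0.0001), np.float64(2.262409517221984))
```

View pics/w32.png

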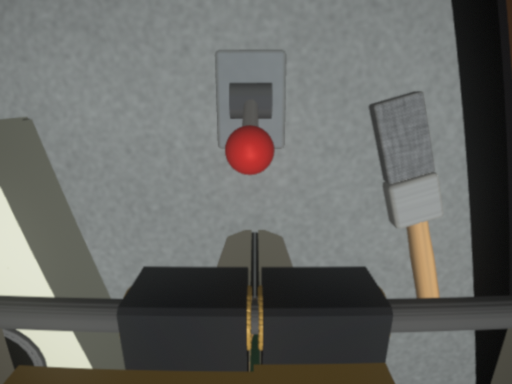

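Emit:
step_arm([
  [0.01,-0.001,0],
  [0.022,-0.001,0],
  [0.034,-0.001,0],
  [0.046,-0.001,0],
  [0.058,-0.001,0],
  [0.07,-0.001,0],
  [0.082,-0.001,0],
  [0.093,-0.001,0],
  [0.103,-0.001,0],
  [0.108,-0.001,0],
], fingers=[1,1,1,1,1,1,1,1,1,1], turn=[0,0,0,0,0,0,0,0,0,0])

```text
time: 55.07
ee_pos: [0.6236, -0.3171, 0.0851]
tcp_rot: [3.14, -0.004, -0.244]
contact_force: [0.0, -1.1, 1.5]
finger_gap: 0.0005
```

```bash
python3 mv.py .635 -.3199 .083 -14
python3 - <<'E'
from h import *
shot("wrist","w33.png")
E
```

```text
t 55.07 [ 0.6236 -0.3171  0.0851] -13.98 q [ 0.07  0.91  0.75  1.4  -0.66  1.08 -0.88] gap 0.0005 F [ 0.  -1.1  1.5]
([0.0157, -0.0001, 0.0028], np.float64(0.0001), np.float64(0.28625772721958603))
```

View pics/w33.png

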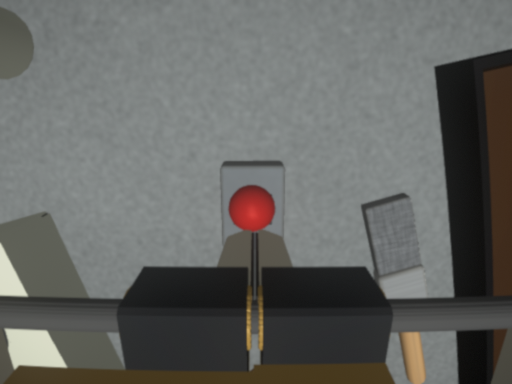

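Emit:
step_arm([
  [0.005,0,0.001],
  [0.01,0,0.001],
  [0.01,0,0.001],
  [0.01,0,0.001],
], fingers=[1,1,1,1], turn=[0,0,0,0])

```text
time: 55.45
ee_pos: [0.6287, -0.3182, 0.082]
tcp_rot: [-3.142, 0.001, -0.245]
contact_force: [-0.1, -0.5, -0.1]
finger_gap: 0.0009
```

Emit:
step_arm([
  [0.004,0,0],
  [0.006,0,0],
  [0.006,0,0],
], fingers=[1,1,1], turn=[0,0,0])

```text
time: 55.7
ee_pos: [0.6333, -0.3193, 0.0823]
tcp_rot: [-3.142, 0.0, -0.245]
contact_force: [-0.0, -0.3, 0.5]
finger_gap: 0.0003
```

```bash
python3 mv.py .635 -.3199 .083 -14
python3 - <<'E'
from h import *
p=shot("wrist","w34.png")
g=cv2.cvtColor(p["color"],cv2.COLOR_BGR2HSV); w=(((g[...,0]<6)|(g[...,0]>174))&(g[...,1]>150)&(g[...,2]>60)).astype(np.uint8)
n,l,st,c=cv2.connectedComponentsWithStats(w); i=1+np.argmax(st[1:,4]); print(st[i],c[i])
for z in (.092,.1): b=unproj(p,[c[i]],z)[0]; print(b,(b[:2]-[.6175,-.3155])@[np.cos(-.244),np.sin(-.244)])
E
```

```text
t 55.7 [ 0.6333 -0.3193  0.0823] -14.05 q [ 0.08  0.93  0.75  1.37 -0.66  1.1  -0.89] gap 0.0003 F [-0.  -0.3  0.5]
([0.0024, 0.0002, -0.001], np.float64(-0.0001), np.float64(0.046763160654724446))
[ 230  187   44   45 1515] [251.8039604  208.84884488]
[ 0.65125578 -0.32325253  0.092     ] 0.034628818501291236
[ 0.653904   -0.32398184  0.1       ] 0.037374785639537965
```

View pics/w34.png

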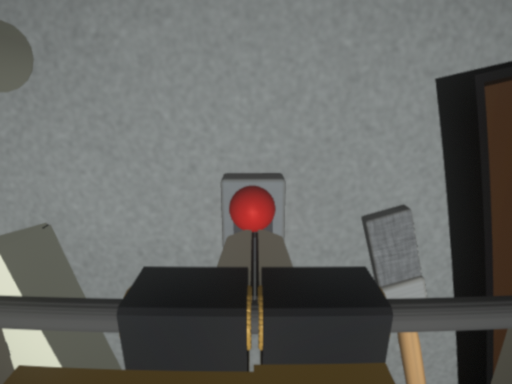

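Emit:
step_arm([
  [0.003,0,0],
  [0.004,0,0],
  [0.004,0,0],
], fingers=[1,1,1], turn=[0,0,0])

```text
time: 56.0
ee_pos: [0.6363, -0.3201, 0.0825]
tcp_rot: [3.141, -0.0, -0.245]
contact_force: [0.2, -0.5, 0.3]
finger_gap: 0.0004
```

Emit:
step_arm([
  [0.003,0,0],
  [0.004,0,0],
  [0.004,0,0],
], fingers=[1,1,1], turn=[0,0,0])

```text
time: 56.25
ee_pos: [0.6389, -0.3208, 0.0824]
tcp_rot: [-3.142, 0.0, -0.245]
contact_force: [-1.5, 0.7, 1.4]
finger_gap: 0.0003
```

Emit:
step_arm([
  [0.003,0,0],
  [0.004,0,0],
  [0.004,0,0],
], fingers=[1,1,1], turn=[0,0,0])

```text
time: 56.5
ee_pos: [0.6398, -0.3212, 0.0823]
tcp_rot: [-3.141, 0.005, -0.246]
contact_force: [-4.3, 2.1, 2.8]
finger_gap: 0.0007
```

Emit:
step_arm([
  [0.003,0,0],
  [0.004,0,0],
  [0.004,0,0],
], fingers=[1,1,1], turn=[0,0,0])

```text
time: 56.75
ee_pos: [0.6402, -0.3213, 0.0823]
tcp_rot: [-3.139, 0.01, -0.247]
contact_force: [-9.2, 3.8, 5.4]
finger_gap: 0.0004
```

```bash
cat > ball.py <<'E'
import sys
from h import *
for cn in ["wrist","top","scene"]:
    p=shot(cn,sys.argv[1]+cn+".png")
    g=cv2.cvtColor(p["color"],cv2.COLOR_BGR2HSV); w=(((g[...,0]<6)|(g[...,0]>174))&(g[...,1]>150)&(g[...,2]>60)).astype(np.uint8)
    uv=proj(p,[[.65,-.32,.095]])[0]; m=np.zeros_like(w); cv2.circle(m,(int(uv[0]),int(uv[1])),60 if cn=="wrist" else 14,1,-1); w*=m
    n,l,st,c=cv2.connectedComponentsWithStats(w)
    if n<2: print(cn,"none"); continue
    i=1+np.argmax(st[1:,4]); print(cn,st[i],c[i])
    b=unproj(p,[c[i]],.0922)[0]; print(b,"s",(b[:2]-[.6175,-.3155])@[np.cos(-.244),np.sin(-.244)])
E
python3 mv.py; python3 ball.py l35
```

```text
t 56.75 [ 0.6402 -0.3213  0.0823] -14.15 q [ 0.09  0.94  0.75  1.33 -0.66  1.13 -0.91] gap 0.0004 F [-9.2  3.8  5.4]
wrist [ 230  193   43   43 1367] [251.19970739 213.05047549]
[ 0.65602806 -0.3244472   0.0922    ] s 0.03954835814877802
top none
scene [174 158   5   6  23] [175.91304348 160.7826087 ]
[ 0.65516012 -0.32403886  0.0922    ] s 0.03860747724344184
```

Emit:
step_arm([
  [-0.02,0,0],
  [-0.05,0,0],
  [-0.08,0,-0.02],
  [-0.09,0,-0.06],
  [-0.09,0,-0.11],
  [-0.09,0,-0.16],
  [-0.09,0,-0.21],
  [-0.09,0,-0.26],
  [-0.09,0,-0.28],
  [-0.09,0,-0.28],
], fingers=[1,1,1,1,1,1,1,1,1,1], turn=[0,0,0,0,0,0,0,0,0,0])

```text
time: 57.73
ee_pos: [0.5814, -0.3083, 0.2982]
tcp_rot: [3.138, -0.011, -0.245]
contact_force: [0.3, -0.1, 0.2]
finger_gap: 0.0003
```

```bash
python3 mv.py .62 -.05 .42 60; python3 ball.py l36
```

```text
t 57.73 [ 0.5814 -0.3083  0.2982] -14.03 q [ 0.03  0.67  0.87  1.26 -0.51  1.42 -0.96] gap 0.0003 F [ 0.3 -0.1  0.2]
([-0.0317, -0.3459, -0.1642], np.float64(-0.2056), np.float64(10.33924104571528))
wrist [241  93  20  20 324] [250.68209877 102.40123457]
[ 0.65486606 -0.32419272  0.0922    ] s 0.038359293160519274
top [361 166   2   5   5] [361.2 168. ]
[ 0.65761645 -0.31361317  0.0922    ] s 0.03847234587007721
scene [174 158   5   6  25] [176.04 160.6 ]
[ 0.65425339 -0.32443852  0.0922    ] s 0.037824151530527844
```

View pics/l36wrist.png

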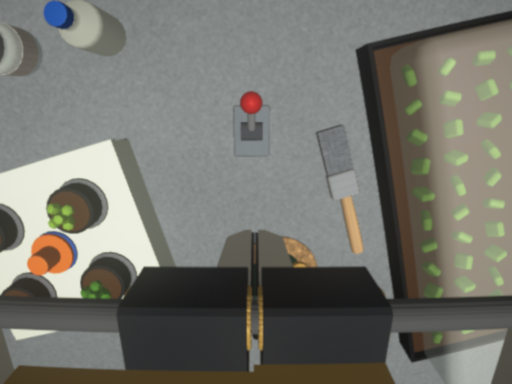

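View pics/l36scene.png

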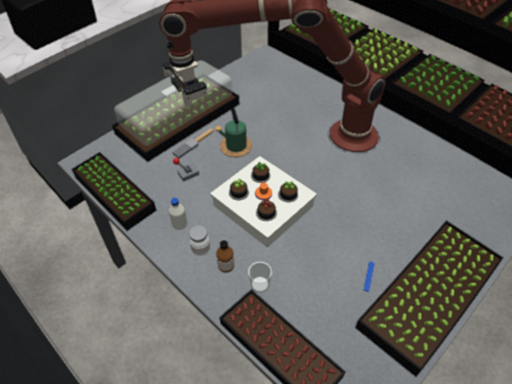

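```bash
python3 mv.py .53 .03 .36 60
```

```text
t 57.88 [ 0.5794 -0.3052  0.2911] -14.05 q [ 0.03  0.68  0.87  1.27 -0.51  1.42 -0.96] gap 0.0006 F [-0.   0.6 -1.4]
([-0.1725, -0.4177, -0.0912], np.float64(-0.2057), np.float64(10.3415686103722))
```

Emit:
step_arm([
  [-0.1725,-0.4177,-0.09],
  [-0.1725,-0.4177,-0.09],
  [-0.1725,-0.4177,-0.09],
  [-0.1725,-0.4177,-0.09],
  [-0.1725,-0.4177,-0.09],
  [-0.1725,-0.4177,-0.09],
  [-0.1725,-0.4177,-0.09],
  [-0.1725,-0.4177,-0.09],
  [-0.1725,-0.4177,-0.09],
  [-0.1725,-0.4177,-0.09],
], fingers=[1,1,1,1,1,1,1,1,1,1], turn=[-0.2,-0.2,-0.2,-0.2,-0.2,-0.2,-0.2,-0.2,-0.2,-0.2])

```text
time: 58.72
ee_pos: [0.5293, 0.0366, 0.3582]
tcp_rot: [-3.137, -0.001, 1.022]
contact_force: [0.1, -0.9, -1.0]
finger_gap: 0.0008
```

Emit:
step_arm([
  [0,0,0],
  [0,0,0],
  [0,0,0],
  [0,0,0],
], fingers=[1,1,1,1], turn=[0,0,0,0])

```text
time: 59.05
ee_pos: [0.5297, 0.0285, 0.3592]
tcp_rot: [-3.141, 0.001, 1.001]
contact_force: [0.1, -0.1, 0.3]
finger_gap: 0.0007
```

```bash
python3 mv.py; python3 chk.py w37.png wrist bung,.528,-.0055,.04 cup,.4718,.0583,.03 cup,.583,.0605,.03 cup,.4745,-.0715,.03 cup,.5842,-.0698,.03
python3 - <<'E'
from h import *
shot("wrist","w37r.png"); t=shot("top"); s=shot("scene")
cv2.imwrite("pics/t37.png",cv2.resize(t["color"][140:300,190:410],None,fx=3.5,fy=3.5,interpolation=2))
cv2.imwrite("pics/s37.png",cv2.resize(s["color"][110:250,165:325],None,fx=4,fy=4,interpolation=2))
E
python3 ball.py l38
```

```text
t 59.05 [0.5297 0.0285 0.3592] 57.34 q [-0.52  0.35  0.62  1.49 -0.2   1.37 -0.45] gap 0.0007 F [ 0.1 -0.1  0.3]
bung [0.528, -0.0055] -> [ 0.5279 -0.0054] 0.904
cup [0.4718, 0.0583] -> [0.4733 0.0553] 0.258
cup [0.583, 0.0605] -> [0.5799 0.0576] 0.264
cup [0.4745, -0.0715] -> [ 0.4732 -0.0734] 0.555
cup [0.5842, -0.0698] -> [ 0.5842 -0.0698] 0.835
wrist [429 291  15   7  85] [435.91764706 294.43529412]
[ 0.65619126 -0.31799293  0.0922    ] s 0.03814745797987752
top [361 166   8   8  54] [364.59259259 169.25925926]
[ 0.65423265 -0.32329987  0.0922    ] s 0.03752894968517
scene [174 158   5   6  24] [176.08333333 160.5       ]
[ 0.65382354 -0.32472642  0.0922    ] s 0.03747659046138922
```

View pics/w37.png

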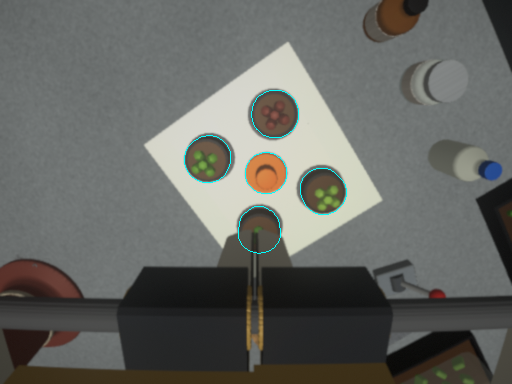

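View pics/t37.png

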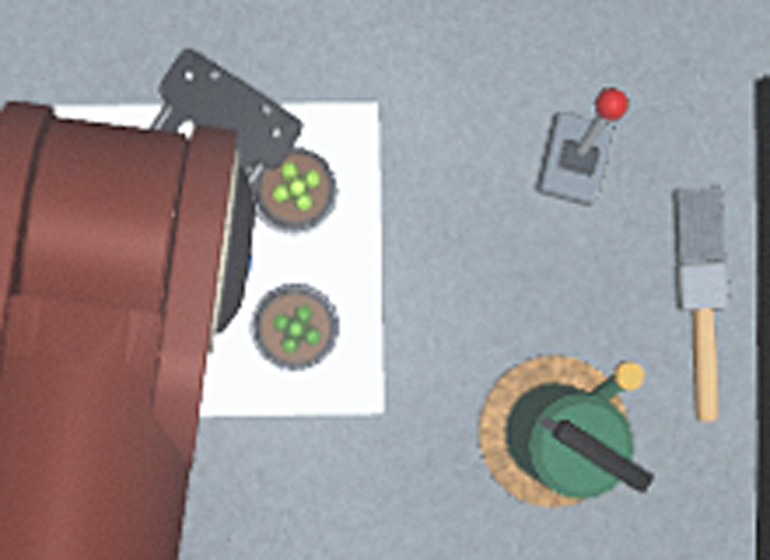

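View pics/s37.png

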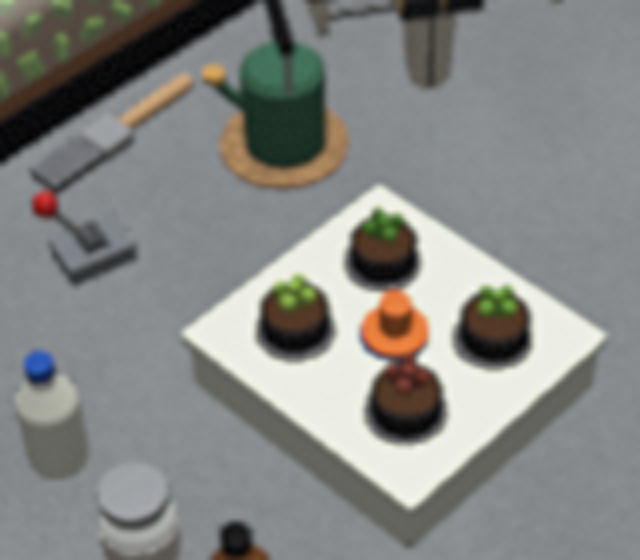

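```bash
python3 -c "
from cell import r
print(r.close_job())"
```

```text
the job is handed in; nothing more can be done
None
```

The job is done and handed in at about 59 s. The canister stands on the cork mat, all four seedling cups are in their own collars, and the orange bung is in the fill port. I threw the pump lever last, pushing it until it met its stop.

**Last checks:**
- **Cups and bung:** in the wrist picture, the outlines expected for parts fully home lie on the three unobstructed cups and the bung. The fourth cup, at the near right, was mostly hidden by the gripper there; it matched when I placed it and stands upright in the last scene picture.
- **Canister:** upright and inside the mat's edge.
- **Lever:** the ball reads about 38 mm past the pivot in all three cameras, which is where the stop should put it. The push met about 10 N at the stop.
- **Bystanders:** nothing else looks moved, and the gripper was clear of everything.

**What went wrong or disagreed:**
- Two cups slipped from the grip: the reddish brown one as I lifted it, the last green one as the fingers closed near its top edge. I also lifted once before the fingers had shut on the bung. All three stayed upright and went in on a second try.
- In the final wrist picture the automatic match score was low for three cups (0.26, 0.26 and 0.56). I put this down to dim pictures and the hidden cup and judged those by eye.
- The lever started at about 0.33 rad from upright by my measurement, not the stated 0.5.

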